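# Close the air-filter housing: hook the cover, lower it, lock the clamp

### The job

Put the loose metal cover back on the open air-filter housing: hold it tilted with its tongue edge low, hook the tongue under the housing's lip, then lower the opposite edge (do not let it drop) until the cover lies flat in its recess. Then pull the spring clamp's T-handle up, turn it so that its nose lies over the raised pad of the cover, and let it down onto the pad, fully locked. Leave the spray can, the spanner and the parts tray where they are.

Things in the scene. Friction and masses are not known exactly. Their poses are not given: they have to be found in the camera images.
- seat (a point): Middle of the recess at seat-ledge level, 60 mm above the bench: where the middle of the cover plate's underside lies when closed. Axes as the housing. Recess: side walls at y = +-57.5 mm, far wall at x = +62.5 mm, rim 6 mm above the seat (flush with the cover's top). With the lip and the far wall in the way the cover goes in only tilted.
- cover_grip (a point): Loose aluminium cover, about 0.35 kg, lying flat on the bench, right way up. Site: centre of its grip rib, 23 mm above the plate's underside. Axes: x from tongue to pad, y left, z up. Plate 120 (x) x 110 (y) x 6 mm; the rib across its middle is 16 mm thick (x), 80 mm long (y), 34 mm high.
- cover_tongue (a point): Middle of the end face of the cover's tongue, half-way through its 6 mm thickness; axes as the cover. The tongue is 70 mm wide, 6 mm thick, level with the plate and sticks out 16 mm from the plate's -x edge (its end is 76 mm from the cover's middle).
- clamp_grip (a point): Steel spring clamp on a vertical axis 100 mm in +x from the seat point. Site: on the axis, centre of the T-handle, a bar 60 mm long (own y), 16 mm thick (x), 26 mm high; at rest 40 mm above the seat. Below, on a 16 mm post, the nose: a bar 12 mm wide, 8 mm high, reaching 52 mm along the point's +y, in line with the handle; its underside 33 mm below the point.
- clamp_turn (a joint): Turn of the clamp in rad, growing anticlockwise seen from above. 0: nose along the housing's +y (open); 1.57: nose along the housing's -x, over the cover's pad (locked); stops at 0 and 1.62. Light friction; it stays where it is left.
- clamp_lift (a joint): Height of the clamp in m, 0 at rest, stop at 0.016. A spring pulls it down: about 5 N at rest, 8 N at 10 mm up. At rest the nose's underside is 7 mm above the seat, 7 mm lower than the top of the seated cover's pad: pull it up more than 7 mm to turn over the pad. Let down on the pad it stays at about 0.007.
- spray_mid (a point): Bystander: upright spray can, 64 mm across, 190 mm tall; point at its middle.
- spanner: Bystander: steel spanner 190 mm long lying on the bench.
- parts_tray: Bystander: shallow steel tray 180 x 110 x 30 mm; origin at the centre of its underside.
- cover: The same cover as a body; origin at the middle of the plate's underside, 23 mm below cover_grip.
- housing: Black plastic air-filter housing fixed to the bench, open on top: 140 mm wide (y), 66 mm high, from x = -89 mm (plus a 28 mm rubber snout) to x = +118 mm of its origin, which lies on the bench straight below the seat point. Axes: x from the lip towards the clamp (roughly away from the robot), y left, z up.
- lip_edge (a point): Middle of the lip's underside edge, 64 mm in -x from the seat point and 12 mm above the seat. The lip runs along y over the full width; it is 6 mm thick (top 18 mm above the seat). The slot under it is 12 mm high, runs 15 mm farther in -x and ends at a wall; its floor is level with the seat.
- cover_pad (a point): Centre of the top of the cover's raised pad, a block 18 (x) x 40 (y) mm, 8 mm high, on the plate's top at its +x edge (x = 42 to 60 mm from the cover's middle); 14 mm above the plate's underside.
Not all that is in view belongs to the job. Leave any yellow look-alike of the cover alone.

How it is judged:
On the way, in this order (a step that is already met when the one before it is completed fails the run):
1. the cover is held tilted (more than 4 degrees) with its tongue under the lip (x of cover_tongue in the frame of seat below -0.067 m and z of cover_tongue in the frame of seat between -0.002 and 0.011 m and angle between cover_grip's own z axis and vertical between 0.07 and 0.6 rad), for 0.1 s.
2. the cover lies flat on its seat, tongue under the lip, the clamp not yet turned over it (x of cover_tongue in the frame of seat below -0.07 m and z of cover_grip in the frame of seat below 0.0255 m and angle between cover_grip's own z axis and vertical below 0.03 rad and value of joint clamp_turn below 1 rad), for 0.2 s.
At the end, for the whole second after the job is handed in: The cover lies flat in the recess (within 4.5 mm of centre along x and y, 2.5 mm in height, tilt under 0.03 rad) with its tongue at least 6 mm under the lip, and the clamp is turned beyond 1.3 rad with its nose resting on the cover's pad (clamp_lift 5 to 9 mm) (x of cover_grip in the frame of seat between -0.0045 and 0.0045 m and y of cover_grip in the frame of seat between -0.0045 and 0.0045 m and z of cover_grip in the frame of seat between 0.0205 and 0.0255 m and angle between cover_grip's own z axis and vertical below 0.03 rad and x of cover_tongue in the frame of seat below -0.07 m and value of joint clamp_turn above 1.3 rad and value of joint clamp_lift between 0.005 and 0.009 m); the robot touches nothing.
It fails at once if the hooked cover is let fall instead of lowered (turning faster than 3.5 rad/s) (x of cover_tongue in the frame of seat below -0.064 m and distance between cover_tongue and seat below 0.09 m and angular speed of cover above 3.5 rad/s).
It fails at once if a bystander is pushed more than 30 mm (distance of any of spray_mid, spanner, parts_tray from where it was at the start of the episode above 0.03 m).
It also fails if it takes over 56 s, if anything falls off the work surface, if the arm or the gripper's body presses on something with over 40 N, if the wrist force passes 120 N, or if a joint passes its speed limit or range.

### The arm

A 7-joint arm with a two-finger parallel gripper is mounted at the origin on the work surface. World frame = base frame: x ahead of the robot, y to its left, z up, the work surface at z = 0. Lengths are in m, angles in rad, forces in N, time in s.
With the tool pointing down it reaches from about 0.4 to 0.85 m from the base axis. Payload 10.4 kg.
Tool frame: the origin (TCP) lies on the centre line of the jaws, within the pads' length; the fingertips stand 22 mm ahead of it and the grasp point (between the pads) lies 3 mm ahead of it; z points along the fingers, y is the direction in which the jaws open and shut (so a half turn about z gives the same grasp; the last joint's range is limited). The gripper opens to 85 mm and grips with 20 to 120 N. Pads are 22 mm wide; open, the fingers measure 114 mm over their backs; the gripper's body (76 mm by 85 mm) begins 54 mm behind the grasp point. The pads swing forward as they close: fully open they stand 13 mm farther back than shut.
Start: joints at [-1.16, 0.332, -0.065, 1.46, 0.022, 1.35, -0.088], TCP at [0.263, 0.567, 0.253] pointing down, gripper open.
Joint ranges: [-2.6, 2.6], [-0.5, 2.12], [-1.47, 1.34], [0.16, 2.42], [-1.27, 4.41], [0.06, 2.06], [-2.6, 2.6]. Speed limits (rad/s): [2.22, 2.22, 2.79, 2.79, 3.14, 3.14, 3.14].

### API

Orientations are given as a unit quaternion [x, y, z, w].
In Python, from workcell import manip gives the robot as it stands. The module is installed in compiled form; this text tells all that it offers.
- The arm moves only by the shell command python3 -m crank 'ROWS' [FORCE]. ROWS is JSON, a list of rows, each a list of 3 entries, a list of its own where there are three numbers: the opening, from -1 (shut) to 1 (fully open), then the shift along the tool's x, y, z normalised to -1 to 1, where 1 is 80 mm, then the turn, a rotation vector about the tool's x, y, z normalised to -1 to 1, where 1 is pi/4 rad. In form: [[jaw, [tx, ty, tz], [ax, ay, az]], ...]. A call has exactly 5 rows; each row shifts and turns the commanded pose from where the row before left it, along the tool's axes as they then stand; what a row does not reach is not made up. A row lasts 1/10 s, in which the tool goes at most 50 mm and 8.59 degrees, less where a joint would pass 70% of its speed; a pose out of reach is approached as far as the arm can. A call with a number of a shift or a turn outside -1 to 1 is refused whole. A call with a gripper value outside its range is refused whole. The fingers move at their own pace and stop on an object; FORCE is the grip in N (left out, the last holds). Time passes only in rows, so rows that do not move let the fingers close, or fill a call up. It gives the time, the measured TCP pose, the force and the opening at its end, in the units of the state.
- manip.get_obs(): the state, without advancing time (a new reading comes with each control period).
- manip.camera(name): name is "scene" or "top" or "wrist"; returns the picture (400x640x3 uint8, blue, green, red); there is no depth.
- manip.camera_info(name): a dict with "K" (3x3 intrinsics, pixels), "k1" (the pictures are not rectified: a ray, as slopes to the right and down, at radius r is drawn at 1 + k1 r^2 times it, then the intrinsics apply), "camera_from_world" (4x4, takes a point from world to camera coordinates); the wrist camera has in their place "mount" (4x4, takes a point from camera to tool coordinates, whose origin is the TCP and whose axes are the flange's). Camera axes: x right, y down, z forward; pixel columns grow to the right and rows downward; lengths in m; the calibration is good to about 2 mm. A picture is of the moment at which its call begins: read the wrist's pose just before it. camera_info takes no time and is no camera call.
- manip.hand_in(): hands the job in, once; it reports no verdict.
The state is a dict: "clock": time; "joint_pos": joint angles; "joint_velocities": joint speeds; "tau": joint torques, N m; "position": TCP position; "ee_rot": TCP orientation; "ft_force": force on the tool from outside, world axes, zero at the start; "torque": the same for the moment, N m; "grip_width": opening from 0.0 (shut) to 1.0 (fully open).
Only numpy, scipy, OpenCV 4.12 (cv2) and the standard library are available. Lean on these libraries where they do the work, as an engineer would, in place of code of your own. Each camera call takes 0.05 s, during which the arm holds its last target.

## Working session

There is one attempt and no reset: what is moved stays moved. The work goes in short steps, Python scripts to look and compute and a shell command to move; the robot and the scene stay as the last step left them, time stands still between calls to the robot, and variables do not carry over. Pictures are saved under pics/ and viewed, and the job is handed in when it is done.

```bash
mkdir -p pics; ls; python3 - <<'E'
from workcell import manip
import cv2, numpy as np
o=manip.get_obs(); print(o)
for n in ("scene","top","wrist"):
    print(n, manip.camera_info(n))
    cv2.imwrite(f"pics/{n}0.png", manip.camera(n))
E
```

```text
pics
{'clock': 0.0, 'joint_pos': array([-1.15962149,  0.33285043, -0.06471662,  1.46095632,  0.02160756,
        1.3498833 , -0.0884935 ]), 'joint_velocities': array([ 1.80470455e-03,  9.86496501e-04, -5.31060267e-06,  3.21455417e-04,
        4.31435743e-04,  1.61934267e-03, -9.52128596e-04]), 'tau': array([-1.48544688e-03, -6.25440788e+01,  4.84745682e-02, -3.91605663e+01,
        1.61324884e-02,  9.81865218e-03, -4.07818982e-05]), 'position': array([0.26253836, 0.56680378, 0.25252217]), 'ee_rot': array([ 2.15168903e-01,  9.76576598e-01, -6.90784799e-04, -1.17648190e-04]), 'ft_force': array([-0.2435884 , -0.01596571, -0.10010964]), 'torque': array([-0.02763054,  0.00339249,  0.0069617 ]), 'grip_width': 0.9978937384642537}
scene {'K': array([[511.37963543,   0.        , 313.64322251],
       [  0.        , 511.37963543, 195.97222849],
       [  0.        ,   0.        ,   1.        ]]), 'k1': -0.019239103445212964, 'camera_from_world': array([[-5.14258351e-01,  8.57634325e-01,  1.30858608e-03,
         2.58257468e-01],
       [ 7.26115759e-01,  4.36207575e-01, -5.31487400e-01,
      
[... 497 characters left out ...]
37, -0.08839145,  0.50348457],
       [ 0.08805998,  0.01659476, -0.99597693,  1.04176946],
       [ 0.        ,  0.        ,  0.        ,  1.        ]])}
wrist {'K': array([[291.31311559,   0.        , 324.16689484],
       [  0.        , 291.31311559, 198.43247155],
       [  0.        ,   0.        ,   1.        ]]), 'k1': -0.03298854307772981, 'mount': array([[ 3.98689312e-04, -9.47421370e-01, -3.19988420e-01,
         8.24665603e-02],
       [ 9.99999872e-01,  2.77895485e-04,  4.23156376e-04,
        -4.13308521e-04],
       [-3.11984057e-04, -3.19988547e-01,  9.47421359e-01,
        -1.20474670e-01],
       [ 0.00000000e+00,  0.00000000e+00,  0.00000000e+00,
         1.00000000e+00]])}
```

View pics/scene0.png

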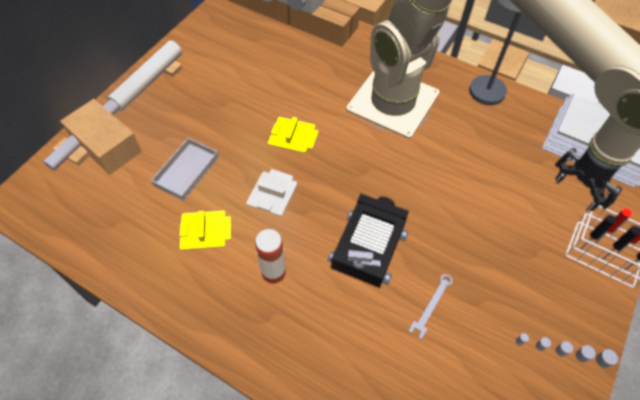

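View pics/top0.png

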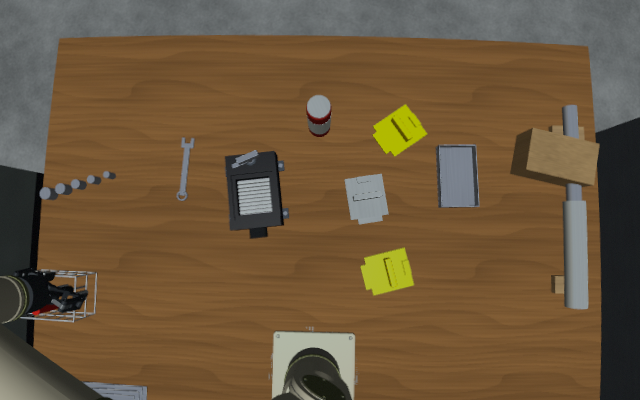

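View pics/wrist0.png

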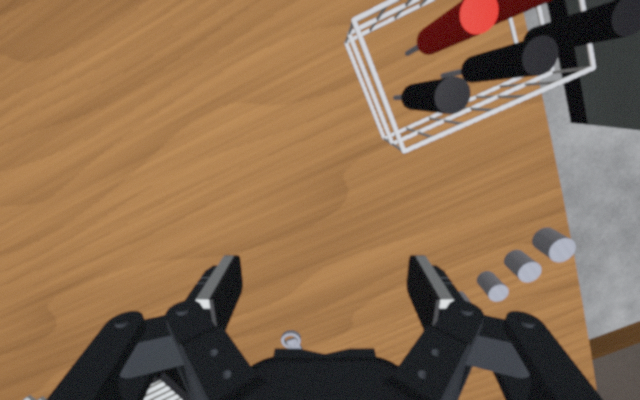

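Candidates for the cover in the top picture are the silver plate at (367,198), the yellow look-alikes at (400,130) and (387,271), and the grey tray at (458,176). By the description (bare aluminium, rib, tongue and pad), it is the silver one at (367,198). I'll check that in a close crop.

```bash
cat > h.py <<'E'
from workcell import manip
import cv2, numpy as np
from scipy.spatial.transform import Rotation as R
def ext(name,obs=None):
    ci=manip.camera_info(name)
    if name=="wrist":
        T=np.eye(4); T[:3,:3]=R.from_quat(obs["ee_rot"]).as_matrix(); T[:3,3]=obs["position"]
        M=np.linalg.inv(T@ci["mount"])
    else: M=ci["camera_from_world"]
    return ci["K"],ci["k1"],M
def proj(P,name,obs=None):
    K,k1,M=ext(name,obs); P=np.atleast_2d(P)
    c=P@M[:3,:3].T+M[:3,3]; s=c[:,:2]/c[:,2:]; s=s*(1+k1*(s**2).sum(1,keepdims=True))
    return s@K[:2,:2].T+K[:2,2]
def ray(uv,name,obs=None):
    K,k1,M=ext(name,obs); uv=np.atleast_2d(np.float64(uv))
    d=(uv-K[:2,2])/K[0,0]; s=d.copy()
    for _ in range(20): s=d/(1+k1*(s**2).sum(1,keepdims=True))
    dirs=np.c_[s,np.ones(len(s))]@M[:3,:3]
    return -M[:3,:3].T@M[:3,3],dirs
def atz(uv,z,name,obs=None):
    o,d=ray(uv,name,obs); t=(z-o[2])/d[:,2]
    return o+d*t[:,None]
E
python3 - <<'E'
from h import *
im=cv2.imread("pics/top0.png")
a=cv2.resize(im[165:235,335:405],None,fx=8,fy=8,interpolation=cv2.INTER_CUBIC)
b=cv2.resize(im[140:245,215:300],None,fx=5.3,fy=5.3,interpolation=cv2.INTER_CUBIC)
cv2.imwrite("pics/c_cov.png",a); cv2.imwrite("pics/c_hou.png",b)
for n,uv,z in(("cover",(367,200),.006),("hous",(254,193),.066),("can",(319,115),.1),("tray",(458,176),0),("span",(185,168),0)):
    print(n,atz([uv],z,"top"))
E
```

```text
cover [[ 0.49185573 -0.14563645  0.006     ]]
hous [[0.50016533 0.17214275 0.066     ]]
can [[ 0.71282622 -0.00268143  0.1       ]]
tray [[ 0.56863697 -0.41461618  0.        ]]
span [[0.57662476 0.39481811 0.        ]]
```

View pics/c_cov.png

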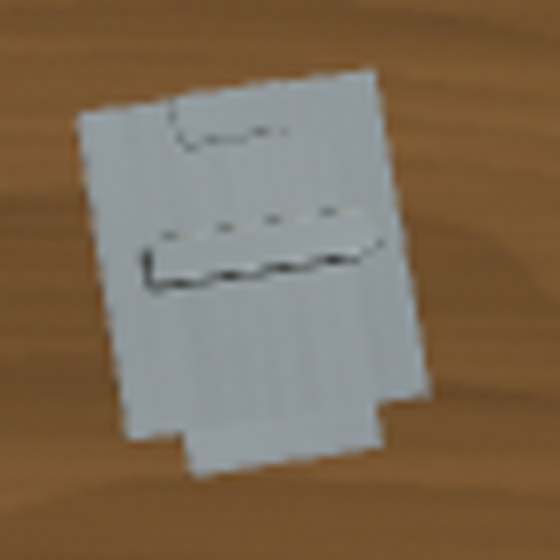

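View pics/c_hou.png

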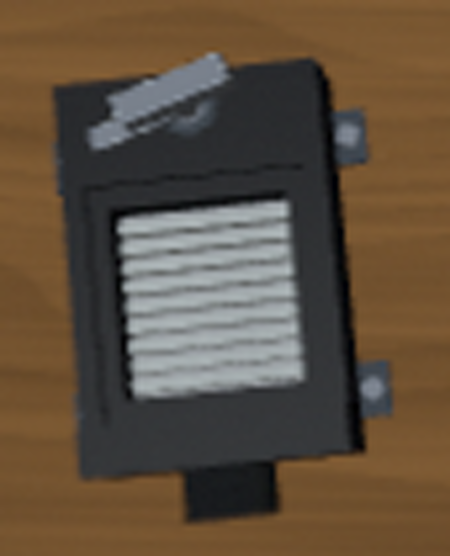

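The crop shows the bare aluminium cover: rib mid-plate at crop (260,250), tongue toward the robot at (285,450), pad on the far edge at (230,125). This is the right one. The clamp nose points left, slightly toward the robot, so it is already turned about 0.3–0.4 rad. Next I'll fit the poses roughly.

```bash
cat >> h.py <<'E'
from scipy.optimize import least_squares
COV=np.array([[60,55,6],[60,-55,6],[-60,-55,6],[-60,-35,6],[-76,-35,6],[-76,35,6],[-60,35,6],[-60,55,6]])/1000.
def T2(p,P,z0=0):
    c,s=np.cos(p[2]),np.sin(p[2]); return np.c_[c*P[:,0]-s*P[:,1]+p[0], s*P[:,0]+c*P[:,1]+p[1], P[:,2]+z0]
def fit(obsl,x0,z0=0):
    # obsl: list of (model pts, uv, cam, obs)
    f=lambda p: np.concatenate([(proj(T2(p,np.array(P),z0),n,o)-np.array(uv)).ravel() for P,uv,n,o in obsl])
    r=least_squares(f,x0); return r.x, r.fun.reshape(-1,2)
E
python3 - <<'E'
from h import *
uv=np.array([[78,115],[375,70],[430,397],[378,404],[383,445],[193,476],[184,433],[128,440]])/8.+[335-.44,165-.44]
p,r=fit([(COV,uv,"top",None)],[.49,-.145,0.]); print("cover",p,np.degrees(p[2]),np.abs(r).max())
# housing top rim corners: far-left, far-right, near-right, near-left at z .066
hv=np.array([[53,86],[315,60],[365,450],[82,478]])/5.3+[215-.4,140-.4]
HP=np.array([[118,70,66],[118,-70,66],[-89,-70,78],[-89,70,78]])/1000.
p,r=fit([(HP,hv,"top",None)],[.49,.17,0.]); print("hous",p,np.degrees(p[2]),r.round(1).tolist())
E
```

```text
cover [ 0.5024678  -0.1434002   0.17173374] 9.839618408080675 0.2836003597340948
hous [0.49430793 0.17243541 0.13900292] 7.964280670486279 [[0.2, 0.4], [0.4, -0.8], [-1.4, -0.2], [0.8, 0.5]]
```

```bash
cat >> h.py <<'E'
from scipy.spatial.transform import Slerp
def down(yaw,tilt=0.):
    """tool z down, tool y along heading yaw; tilt: cover tongue(-x) low by tilt (rotation about cover y by -... )"""
    c,s=np.cos(yaw),np.sin(yaw)
    M=np.array([[-s,c,0],[c,s,0],[0,0,-1]]).T  # columns x,y,z
    ax=np.array([-s,c,0])
    return R.from_rotvec(-tilt*ax)*R.from_matrix(M)
def plan(pos,rot,n,cur=None):
    o=manip.get_obs()
    p0,R0=(o["position"],R.from_quat(o["ee_rot"])) if cur is None else cur
    dp=(np.array(pos)-p0); rv=(R0.inv()*rot).as_rotvec()
    print("dp mm",(dp*1e3).round(1),"dist",round(np.linalg.norm(dp)*1e3,1),"rot deg",np.degrees(rv).round(2))
    q=R.from_rotvec(rv/n); Ri=R0
    for i in range(n):
        t=Ri.inv().apply(dp/n)/.08; print(i,t.round(3).tolist(),(rv/n/(np.pi/4)).round(3).tolist()); Ri=Ri*q
def st():
    o=manip.get_obs(); Rm=R.from_quat(o["ee_rot"]).as_matrix()
    print("t",round(float(o["clock"]),2),"pos",(o["position"]*1e3).round(1),"yaw_y",np.degrees(np.arctan2(Rm[1,1],Rm[0,1])).round(2),"z",Rm[:,2].round(4),"F",o["ft_force"].round(1),"T",o["torque"].round(2),"w",round(float(o["grip_width"]),3),"q",o["joint_pos"].round(2))
    return o
E
python3 - <<'E'
from h import *
plan([.49,.22,.25],down(.139),10)
E
```

```text
dp mm [ 227.4 -346.9   -2.7] dist 414.8 rot deg [-5.000e-02  3.000e-02  5.718e+01]
0 [-0.44, -0.274, 0.004] [-0.0, 0.0, 0.127]
1 [-0.465, -0.229, 0.004] [-0.0, 0.0, 0.127]
2 [-0.486, -0.181, 0.004] [-0.0, 0.0, 0.127]
3 [-0.501, -0.132, 0.004] [-0.0, 0.0, 0.127]
4 [-0.512, -0.081, 0.004] [-0.0, 0.0, 0.127]
5 [-0.518, -0.03, 0.003] [-0.0, 0.0, 0.127]
6 [-0.518, 0.022, 0.003] [-0.0, 0.0, 0.127]
7 [-0.513, 0.073, 0.003] [-0.0, 0.0, 0.127]
8 [-0.503, 0.124, 0.003] [-0.0, 0.0, 0.127]
9 [-0.489, 0.174, 0.003] [-0.0, 0.0, 0.127]
```

```bash
python3 -m crank '[[1,[-0.44,-0.27,0],[0,0,0.127]],[1,[-0.465,-0.23,0],[0,0,0.127]],[1,[-0.485,-0.18,0],[0,0,0.127]],[1,[-0.5,-0.13,0],[0,0,0.127]],[1,[-0.51,-0.08,0],[0,0,0.127]]]' 40; python3 -m crank '[[1,[-0.52,-0.03,0],[0,0,0.127]],[1,[-0.52,0.02,0],[0,0,0.127]],[1,[-0.51,0.07,0],[0,0,0.127]],[1,[-0.5,0.125,0],[0,0,0.127]],[1,[-0.49,0.175,0],[0,0,0.127]]]'; python3 -m crank '[[1,[0,0,0],[0,0,0]],[1,[0,0,0],[0,0,0]],[1,[0,0,0],[0,0,0]],[1,[0,0,0],[0,0,0]],[1,[0,0,0],[0,0,0]]]'
python3 - <<'E'
from h import *
import json
o=st(); im=manip.camera("wrist"); cv2.imwrite("pics/w1.png",im)
np.save("w1.npy",np.r_[o["position"],o["ee_rot"]])
E
```

```text
clock: 0.65
position: [0.3771, 0.3928, 0.2532]
ee_rot: [0.451, 0.892, -0.0, -0.0]
ft_force: [-0.3, 0.8, 0.3]
grip_width: 1.004
clock: 1.15
position: [0.4906, 0.2195, 0.2533]
ee_rot: [0.658, 0.753, 0.0, -0.0]
ft_force: [0.5, 0.4, 0.7]
grip_width: 1.001
clock: 1.65
position: [0.4895, 0.2219, 0.2532]
ee_rot: [0.655, 0.755, -0.0, -0.0]
ft_force: [1.0, -0.2, 0.0]
grip_width: 1.001
t 1.65 pos [489.5 221.9 253.2] yaw_y 8.11 z [-2.e-04  2.e-04 -1.e+00] F [ 1.  -0.2  0. ] T [ 0.04 -0.05  0.01] w 1.001 q [-0.77  0.13  0.29  1.71 -0.04  1.3  -0.33]
```

View pics/w1.png

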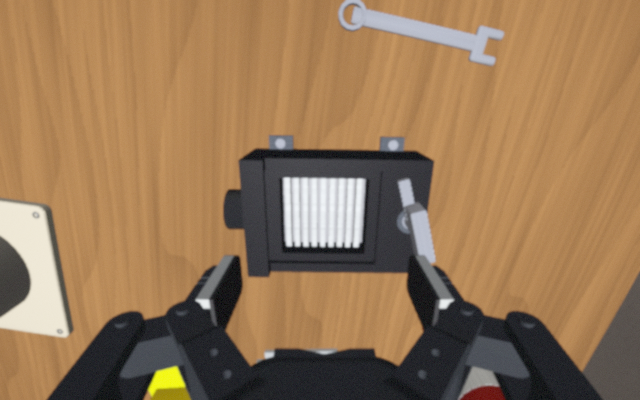

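The wrist picture shows the whole housing: lip at x≈255, far side at x≈432, clamp handle around (420,235), nose up at (405,190). I'll zoom in to fit it.

```bash
python3 - <<'E'
from h import *
im=cv2.imread("pics/w1.png")
cv2.imwrite("pics/w1a.png",cv2.resize(im[135:285,220:340],None,fx=4,fy=4,interpolation=cv2.INTER_CUBIC))
b=cv2.convertScaleAbs(im[135:285,220:450],alpha=1,beta=0); b=(255*(b/255.)**.5).astype(np.uint8)
cv2.imwrite("pics/w1b.png",cv2.resize(b,None,fx=3.4,fy=3.4,interpolation=cv2.INTER_CUBIC))
E
```

```text
(no output)
```

View pics/w1b.png

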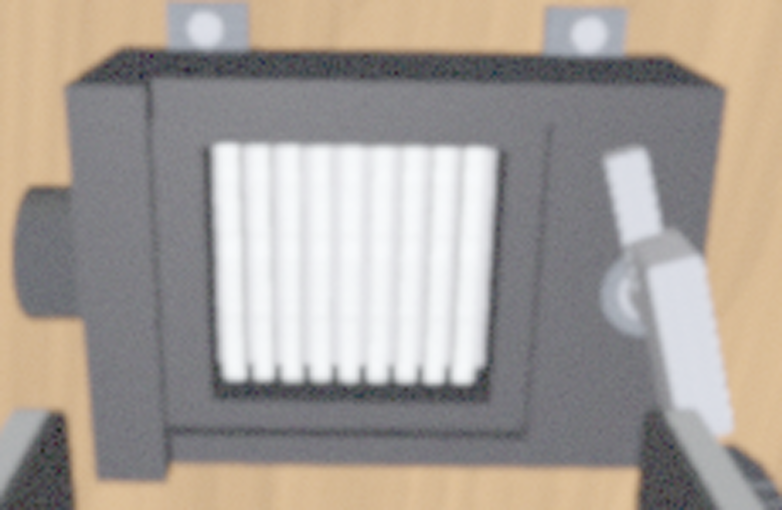

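```bash
python3 - <<'E'
from h import *
d=np.load("w1.npy"); o=dict(position=d[:3],ee_rot=d[3:])
s=lambda a: (np.array(a)+.5)/3.4-.5+[220,135]
P=np.array([[118,70,66],[-89,70,78],[-64,70,78],[-64,-70,78],[-89,-70,78],[62.5,-57.5,66]])/1000.
uv=s([[722,92],[68,87],[150,78],[168,477],[98,479],[524,436]])
p,r=fit([(P,uv,"wrist",o)],[.49,.17,.139]); print(p,np.degrees(p[2]),r.round(1).tolist())
# full overlay check
Q=np.array([[x,y,66] for x,y in[(118,70),(118,-70),(-64,-70),(-64,70),(62.5,57.5),(62.5,-57.5),(-64,-57.5),(-64,57.5)]]+[[100,0,113],[60,0,74]])/1000.
for q in (p,[.4943,.1724,.139]):
    u=proj(T2(q,Q),"wrist",o); print(((u-[220,135]+.5)*3.4-.5).round(0).tolist())
# joint fit with top
hv=np.array([[53,86],[315,60],[365,450],[82,478]])/5.3+[215-.4,140-.4]
HP=np.array([[118,70,66],[118,-70,66],[-89,-70,78],[-89,70,78]])/1000.
p2,r=fit([(P,uv,"wrist",o),(HP,hv,"top",None)],p); print("joint",p2,np.degrees(p2[2]),r.round(1).tolist())
# clamp handle: top face corners at z = .06+.04+.013=.113
hc=s([[650,262],[702,250],[732,420]])
print(atz(hc,.113,"wrist",o).round(4).tolist())
nose=s([[603,157],[643,148]]); print(atz(nose,.075,"wrist",o).round(4).tolist())
ax=np.array([p[0]+.1*np.cos(p[2]),p[1]+.1*np.sin(p[2])]); print("axis",ax)
E
```

```text
[0.495354   0.17590452 0.12052757] 6.905720966350268 [[3.1, -1.1], [-1.0, -1.7], [-0.9, 1.4], [-0.6, 1.4], [-1.1, 0.3], [0.7, 0.9]]
[[732.0, 88.0], [676.0, 472.0], [172.0, 463.0], [155.0, 76.0], [554.0, 123.0], [526.0, 439.0], [170.0, 432.0], [156.0, 115.0], [695.0, 355.0], [536.0, 299.0]]
[[723.0, 92.0], [676.0, 474.0], [172.0, 473.0], [147.0, 90.0], [546.0, 130.0], [525.0, 444.0], [170.0, 443.0], [149.0, 128.0], [689.0, 359.0], [531.0, 305.0]]
joint [0.49525333 0.1755821  0.12227939] 7.00609322747532 [[2.8, -1.0], [-1.3, -1.2], [-1.1, 1.8], [-0.6, 1.7], [-1.1, 0.6], [0.6, 1.0], [-0.2, -0.4], [0.1, -0.8], [-3.1, -0.1], [-0.9, -0.2]]
[[0.5746, 0.2145, 0.113], [0.5883, 0.2202, 0.113], [0.6113, 0.1683, 0.113]]
[[0.5657, 0.2339, 0.075], [0.5775, 0.2385, 0.075]]
axis [0.59462854 0.18792811]
```

```bash
python3 - <<'E'
from h import *
im=cv2.imread("pics/w1.png")
b=(255*np.clip(im/140.,0,1)**.6).astype(np.uint8)
cv2.imwrite("pics/w1c.png",np.hstack([cv2.resize(b[140:210,225:295],None,fx=5.7,fy=5.7,interpolation=cv2.INTER_CUBIC),cv2.resize(b[215:285,225:295],None,fx=5.7,fy=5.7,interpolation=cv2.INTER_CUBIC)]))
cv2.imwrite("pics/w1d.png",cv2.resize(b[140:280,370:440],None,fx=4.2,fy=4.2,interpolation=cv2.INTER_CUBIC))
E
```

```text
(no output)
```

View pics/w1c.png

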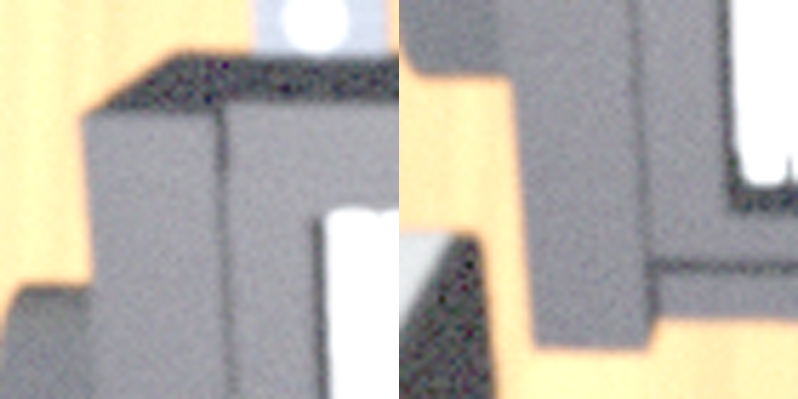

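View pics/w1d.png

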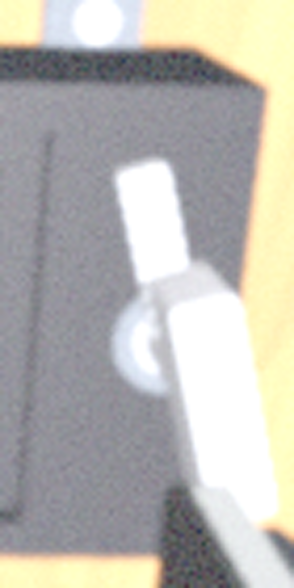

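```bash
python3 - <<'E'
from h import *
d=np.load("w1.npy"); o=dict(position=d[:3],ee_rot=d[3:])
f=lambda a,k,off: (np.array(a)+.5)/k-.5+off
P=np.array([[-89,70,78],[-64,70,78],[-89,-70,78],[-64,-70,78],[-64,-57.5,66],[62.5,57.5,66],[62.5,-57.5,66],[118,70,66]])/1000.
uv=np.r_[f([[82,113],[216,108]],5.7,[225,140]),f([[134,348],[246,350],[251,262]],5.7,[225,215]),f([[52,128],[14,517],[266,88]],4.2,[370,140])]
p,r=fit([(P,uv,"wrist",o)],[.49,.17,.139]); print(p,np.degrees(p[2]),r.round(1).tolist())
for dz in(-.006,-.003,.003,.006):
    p,r=fit([(P,uv,"wrist",o)],[.49,.17,.139],dz); print(dz,p,np.degrees(p[2]),(r**2).sum())
# per-point backproj in housing terms
print(atz(uv[:4],.078,"wrist",o).round(4).tolist()); print(atz(uv[4:],.066,"wrist",o).round(4).tolist())
# free 6-dof
def g(x):
    c=T2(x[:3],P,x[3]); return (proj(R.from_rotvec([x[4],x[5],0]).apply(c-c.mean(0))+c.mean(0),"wrist",o)-uv).ravel()
s=least_squares(g,[*p,0,0,0]); print("6d",s.x,s.fun.reshape(-1,2).round(1).tolist())
E
```

```text
[0.49458937 0.17616707 0.12182153] 6.979859502405482 [[-1.2, -1.1], [-0.4, 0.2], [-1.3, -0.0], [0.1, 0.1], [0.6, 1.0], [-0.1, 0.3], [1.0, 0.7], [1.4, -0.4]]
-0.006 [0.49455541 0.1740962  0.12219177] 7.001072971270074 12.083360867190184
-0.003 [0.49457213 0.17513345 0.12201104] 6.990717859774932 4.988993998269545
0.003 [0.49460716 0.17719696 0.12162281] 6.968473947684349 26.758086794886943
0.006 [0.49462552 0.17822301 0.12141446] 6.956536364255858 57.06018915394924
[[0.399, 0.2339, 0.078], [0.423, 0.2382, 0.078], [0.4163, 0.0961, 0.078], [0.4394, 0.099, 0.078]]
[[0.4372, 0.1126, 0.066], [0.5496, 0.2412, 0.066], [0.5623, 0.1275, 0.066], [0.6018, 0.2593, 0.066]]
6d [ 0.49487465  0.17542233  0.11798087 -0.00224497  0.0025929   0.01915191] [[-0.4, -0.7], [0.4, 0.6], [-1.0, -0.3], [0.4, -0.3], [0.7, 0.6], [-0.5, 0.5], [0.3, -0.3], [0.1, -0.1]]
```

```bash
python3 - <<'E'
from h import *
plan([.502,-.08,.25],down(.1717),7)
E
```

```text
dp mm [  12.3 -301.7   -3.3] dist 302.0 rot deg [-0.   -0.01 -1.74]
0 [-0.537, -0.054, 0.006] [-0.0, -0.0, -0.006]
1 [-0.536, -0.056, 0.006] [-0.0, -0.0, -0.006]
2 [-0.536, -0.059, 0.006] [-0.0, -0.0, -0.006]
3 [-0.536, -0.061, 0.006] [-0.0, -0.0, -0.006]
4 [-0.536, -0.063, 0.006] [-0.0, -0.0, -0.006]
5 [-0.535, -0.066, 0.006] [-0.0, -0.0, -0.006]
6 [-0.535, -0.068, 0.006] [-0.0, -0.0, -0.006]
```

```bash
python3 -m crank '[[1,[-0.536,-0.055,0],[0,0,-0.006]],[1,[-0.536,-0.057,0],[0,0,-0.006]],[1,[-0.536,-0.06,0],[0,0,-0.006]],[1,[-0.536,-0.062,0],[0,0,-0.006]],[1,[-0.536,-0.064,0],[0,0,-0.006]]]'; python3 -m crank '[[1,[-0.536,-0.066,0],[0,0,-0.006]],[1,[-0.536,-0.068,0],[0,0,-0.006]],[0.2,[0,0,0],[0,0,0]],[0.2,[0,0,0],[0,0,0]],[0.2,[0,0,0],[0,0,0]]]'; python3 - <<'E'
from h import *
o=st(); im=manip.camera("wrist"); cv2.imwrite("pics/w2.png",im)
np.save("w2.npy",np.r_[o["position"],o["ee_rot"]])
cv2.imwrite("pics/w2a.png",cv2.resize(im[100:300,240:440],None,fx=3,fy=3,interpolation=cv2.INTER_CUBIC))
E
```

```text
clock: 2.2
position: [0.4981, 0.0041, 0.2535]
ee_rot: [0.647, 0.763, 0.0, 0.0]
ft_force: [0.8, 0.6, 0.8]
grip_width: 1.002
clock: 2.7
position: [0.502, -0.0795, 0.2532]
ee_rot: [0.643, 0.766, 0.0, -0.0]
ft_force: [-0.5, 0.3, 0.1]
grip_width: 0.598
t 2.7 pos [502.  -79.5 253.2] yaw_y 9.99 z [-1.e-04  5.e-04 -1.e+00] F [-0.5  0.3  0.1] T [0.03 0.01 0.06] w 0.598 q [-0.45  0.06  0.55  1.79 -0.03  1.3   0.28]
```

View pics/w2.png

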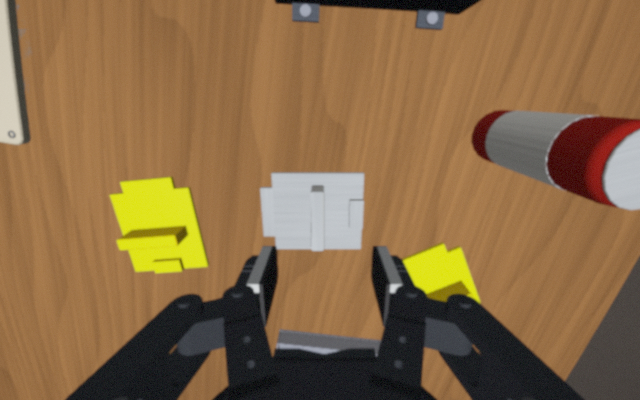

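View pics/w2a.png

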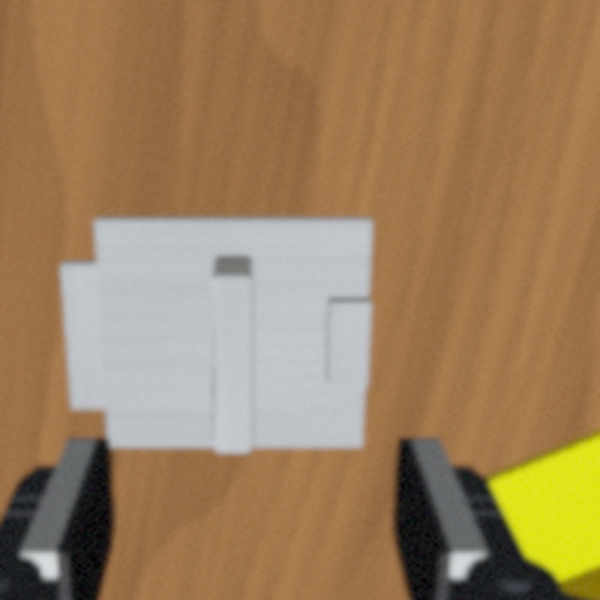

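```bash
python3 - <<'E'
from h import *
d=np.load("w2.npy"); o=dict(position=d[:3],ee_rot=d[3:])
f=lambda a,k,off: (np.array(a)+.5)/k-.5+off
P=np.array([[60,55,6],[-60,55,6],[-76,35,6],[-60,35,6],[-76,-35,6],[-60,-35,6],[-60,-55,6],[60,-55,6],[-8,40,40],[8,40,40],[8,-40,40],[-8,-40,40]])/1000.
uv=f([[373,218],[95,219],[61,263],[97,263],[72,410],[105,410],[108,447],[363,447],[213,275],[252,275],[250,452],[215,452]],3,[240,100])
p,r=fit([(P,uv,"wrist",o)],[.5,-.14,.17]); print(p,np.degrees(p[2]),r.round(1).tolist())
q=p
plan([q[0],q[1],.12],down(q[2]),4)
E
```

```text
[ 0.50389287 -0.14177207  0.17600347] 10.084255968555114 [[-0.2, 0.2], [-0.2, -0.0], [-0.1, 0.2], [0.1, 0.1], [-0.1, -0.7], [0.3, -0.7], [0.1, -0.3], [-0.2, -0.3], [-0.4, 0.1], [-0.1, 0.1], [0.7, 0.4], [-0.0, 0.4]]
dp mm [   1.9  -62.4 -133.2] dist 147.1 rot deg [-0.01 -0.02 -0.06]
0 [-0.193, -0.028, 0.416] [-0.0, -0.0, -0.0]
1 [-0.193, -0.028, 0.416] [-0.0, -0.0, -0.0]
2 [-0.193, -0.028, 0.416] [-0.0, -0.0, -0.0]
3 [-0.193, -0.028, 0.416] [-0.0, -0.0, -0.0]
```

```bash
python3 -m crank '[[-0.3,[-0.193,-0.028,0.416],[0,0,0]],[-0.3,[-0.193,-0.028,0.416],[0,0,0]],[-0.3,[-0.193,-0.028,0.416],[0,0,0]],[-0.3,[-0.193,-0.028,0.416],[0,0,0]],[-0.3,[0,0,0.4],[0,0,0]]]'; python3 - <<'E'
from h import *
o=st(); plan([.5039,-.1418,.032],down(.176),4)
E
```

```text
clock: 3.25
position: [0.5036, -0.1441, 0.0868]
ee_rot: [0.644, 0.765, -0.0, 0.0]
ft_force: [0.2, 0.7, 0.3]
grip_width: 0.351
t 3.25 pos [ 503.6 -144.1   86.8] yaw_y 9.87 z [ 2.e-04 -6.e-04 -1.e+00] F [0.2 0.7 0.3] T [ 0.04 -0.02  0.02] w 0.351 q [-0.31  0.3   0.58  1.94 -0.2   0.96  0.53]
dp mm [  0.3   2.3 -54.8] dist 54.9 rot deg [ 0.    0.04 -0.21]
0 [0.007, 0.002, 0.171] [0.0, 0.0, -0.001]
1 [0.007, 0.002, 0.171] [0.0, 0.0, -0.001]
2 [0.007, 0.002, 0.171] [0.0, 0.0, -0.001]
3 [0.007, 0.002, 0.171] [0.0, 0.0, -0.001]
```

```bash
python3 -m crank '[[-0.3,[0,0,0.17],[0,0,0]],[-0.3,[0,0,0.17],[0,0,0]],[-0.3,[0,0,0.17],[0,0,0]],[-0.3,[0,0,0.1],[0,0,0]],[-0.3,[0,0,0],[0,0,0]]]'; python3 - <<'E'
from h import *
o=st(); plan([.5039,-.1418,.032],down(.176),1)
im=manip.camera("wrist"); cv2.imwrite("pics/w3.png",im)
E
```

```text
clock: 3.75
position: [0.5035, -0.1429, 0.0388]
ee_rot: [0.643, 0.766, -0.0, -0.0]
ft_force: [-0.2, -0.4, -0.7]
grip_width: 0.353
t 3.75 pos [ 503.5 -142.9   38.8] yaw_y 9.92 z [-8.e-04  2.e-04 -1.e+00] F [-0.2 -0.4 -0.7] T [-0.04 -0.03  0.05] w 0.353 q [-0.28  0.38  0.55  1.97 -0.26  0.86  0.58]
dp mm [ 0.4  1.1 -6.8] dist 6.9 rot deg [-0.04 -0.02 -0.17]
0 [0.013, 0.008, 0.085] [-0.001, -0.0, -0.004]
```

View pics/w3.png

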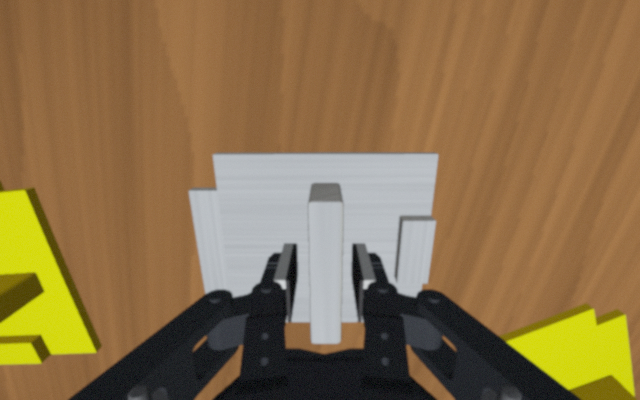

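```bash
python3 -m crank '[[-0.3,[0.013,0.005,0.08],[0,0,0]],[-0.3,[0,0,0],[0,0,0]],[-1,[0,0,0],[0,0,0]],[-1,[0,0,0],[0,0,0]],[-1,[0,0,0],[0,0,0]]]' 80;python3 -m crank '[[-1,[0,0,0],[0,0,0]],[-1,[0,0,0],[0,0,0]],[-1,[0,0,-0.1],[0,0,0]],[-1,[0,0,-0.25],[0,0,0]],[-1,[0,0,-0.25],[0,0,0]]]'; python3 - <<'E'
from h import *
o=st()
E
```

```text
clock: 4.3
position: [0.5041, -0.1422, 0.0334]
ee_rot: [0.644, 0.765, 0.0, 0.0]
ft_force: [-0.5, 1.5, 3.4]
grip_width: 0.171
clock: 4.8
position: [0.5031, -0.1422, 0.0812]
ee_rot: [0.644, 0.765, -0.001, -0.001]
ft_force: [0.7, 0.3, -3.2]
grip_width: 0.172
t 4.8 pos [ 503.1 -142.2   81.2] yaw_y 9.87 z [-1.8e-03 -1.0e-04 -1.0e+00] F [ 0.7  0.3 -3.2] T [ 0.   -0.04  0.02] w 0.172 q [-0.31  0.31  0.58  1.94 -0.21  0.95  0.53]
```

```bash
python3 -m crank '[[-1,[0,0,-0.4],[0,0,0]],[-1,[0,0,-0.5],[0,0,0]],[-1,[0,0,-0.5],[0,0,0]],[-1,[0,0,-0.2],[0,0,0]],[-1,[0,0,0],[0,0,0]]]'; python3 - <<'E'
from h import *
o=st(); im=manip.camera("wrist"); cv2.imwrite("pics/w4.png",im); np.save("w4.npy",np.r_[o["position"],o["ee_rot"]])
cv2.imwrite("pics/w4a.png",cv2.resize(im[140:340,180:460],None,fx=2.8,fy=2.8,interpolation=cv2.INTER_CUBIC))
H=np.array([.4946,.1756]); 
plan([H[0],H[1]+.0,.213],down(.122),8)
E
```

```text
clock: 5.3
position: [0.5048, -0.1426, 0.2114]
ee_rot: [0.644, 0.765, 0.001, 0.002]
ft_force: [-0.4, 0.1, -4.3]
grip_width: 0.174
t 5.3 pos [ 504.8 -142.6  211.4] yaw_y 9.88 z [ 4.2e-03  2.0e-04 -1.0e+00] F [-0.4  0.1 -4.3] T [-0.01 -0.03  0.  ] w 0.174 q [-0.37  0.14  0.61  1.81 -0.09  1.21  0.44]
dp mm [ -9.3 317.8   3.7] dist 318.0 rot deg [ 0.08 -0.01  2.9 ]
0 [0.492, 0.071, -0.006] [0.0, -0.0, 0.008]
1 [0.492, 0.068, -0.006] [0.0, -0.0, 0.008]
2 [0.493, 0.065, -0.006] [0.0, -0.0, 0.008]
3 [0.493, 0.062, -0.006] [0.0, -0.0, 0.008]
4 [0.493, 0.058, -0.006] [0.0, -0.0, 0.008]
5 [0.494, 0.055, -0.006] [0.0, -0.0, 0.008]
6 [0.494, 0.052, -0.006] [0.0, -0.0, 0.008]
7 [0.494, 0.049, -0.006] [0.0, -0.0, 0.008]
```

View pics/w4a.png

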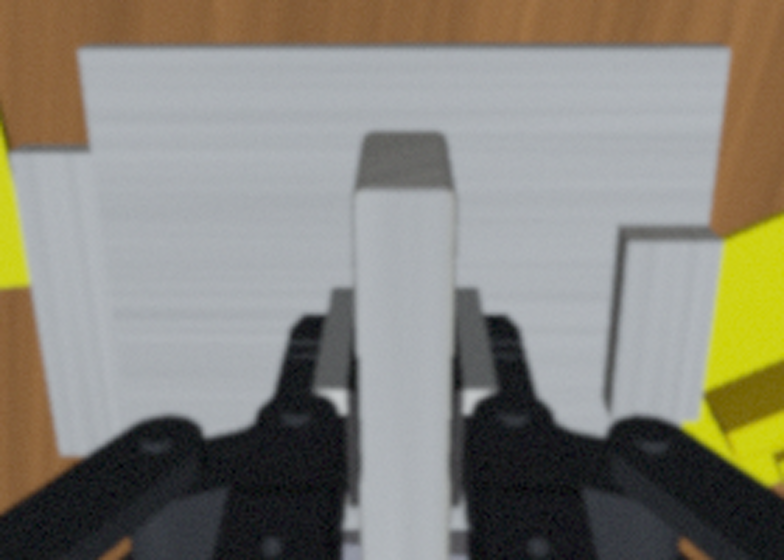

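```bash
python3 - <<'E'
from h import *
o=dict(position=np.zeros(3),ee_rot=np.array([0,0,0,1.]))
uv=(np.array([[729,47],[78,47],[10,151],[90,150],[358,188],[452,188],[623,238],[720,240],[60,455]])+.5)/2.8-.5+[180,140]
P=np.array([[60,55,6],[-60,55,6],[-76,35,6],[-60,35,6],[-8,40,40],[8,40,40],[42,20,14],[60,20,14],[-76,-35,6]])/1000.
B=np.array([[0,1,0],[1,0,0],[0,0,-1.]])
def pts(x): return R.from_rotvec(x[3:]).apply(P@B.T)+x[:3]
g=lambda x:(proj(pts(x),"wrist",o)-uv).ravel()
s=least_squares(g,[0,0,.033,0,0,0]); print("tool xyz mm",(s.x[:3]*1e3).round(2),"rot deg",np.degrees(s.x[3:]).round(2)); print(s.fun.reshape(-1,2).round(1).tolist())
s=least_squares(lambda x:g([*x[:2],.0325,0,0,0]),[0,0]); print(s.x*1e3,s.fun.reshape(-1,2).round(1).tolist())
E
```

```text
tool xyz mm [-0.35 -0.4  34.54] rot deg [ 0.45 -0.02  0.06]
[[-0.7, 0.3], [0.2, 0.3], [-0.3, 0.0], [0.5, 0.4], [-2.3, -0.1], [2.2, -0.1], [0.9, 0.3], [-0.1, -0.5], [-0.3, -0.7]]
[ 0.29634929 -0.24638611] [[1.4, -0.1], [-1.0, -0.3], [-1.6, -0.1], [-0.6, 0.2], [-3.1, 0.2], [2.0, 0.2], [2.3, 1.0], [1.9, 0.2], [-1.1, 0.1]]
```

```bash
python3 -m crank '[[-1,[0.25,0.04,0],[0,0,0.008]],[-1,[0.49,0.07,0],[0,0,0.008]],[-1,[0.49,0.065,0],[0,0,0.008]],[-1,[0.49,0.065,0],[0,0,0.008]],[-1,[0.49,0.06,0],[0,0,0.008]]]'; python3 -m crank '[[-1,[0.49,0.06,0],[0,0,0.008]],[-1,[0.49,0.05,0],[0,0,0.008]],[-1,[0.49,0.05,0],[0,0,0.008]],[-1,[0.25,0.03,0],[0,0,0]],[-1,[0,0,0],[0,0,0]]]'
cat >> h.py <<'E'
H=[.4946,.1756,.122]
OFF=np.array([0,-.0003,.0332])  # cover origin in tool axes
def tgt(tx,tz,th,H=None,y=0.):
    """tip-bottom (tx,tz) mm rel seat, tilt th -> TCP pos, rot"""
    H=globals()["H"] if H is None else H
    rot=down(H[2],th); c,s=np.cos(th),np.sin(th)
    O=np.array([tx/1e3+.076*c,y,.06+tz/1e3+.076*s])
    Ow=R.from_euler('z',H[2]).apply(O)+[H[0],H[1],0]
    return Ow-rot.apply(OFF),rot
def cov():
    """cover state from measured tool pose, in seat frame"""
    o=manip.get_obs(); Rm=R.from_quat(o["ee_rot"]); Ow=o["position"]+Rm.apply(OFF)
    M=R.from_euler('z',-H[2]); O=M.apply(Ow-[H[0],H[1],.06]); cx=M.apply(Rm.apply([0,1,0]))
    tip=O-.076*cx
    print("cover O mm",(O*1e3).round(1),"tipbot",(tip*1e3).round(1),"tilt",round(np.arcsin(cx[2]),4),"yaw",round(np.degrees(np.arctan2(cx[1],cx[0])),2),"F",o["ft_force"].round(1),"T",o["torque"].round(2),"w",round(float(o["grip_width"]),3),"t",round(float(o["clock"]),2))
E
python3 - <<'E'
from h import *
o=st(); cov()
np.save("w5.npy",np.r_[o["position"],o["ee_rot"]])
cv2.imwrite("pics/w5.png",manip.camera("wrist")); t=manip.camera("top"); cv2.imwrite("pics/t5.png",t)
cv2.imwrite("pics/t5a.png",cv2.resize(t[120:255,190:330],None,fx=5,fy=4.4)[:600])
E
```

```text
clock: 5.85
position: [0.4982, 0.0375, 0.207]
ee_rot: [0.656, 0.755, -0.001, -0.001]
ft_force: [1.3, 0.4, -3.9]
grip_width: 0.172
clock: 6.35
position: [0.4947, 0.1779, 0.2065]
ee_rot: [0.661, 0.751, -0.002, -0.001]
ft_force: [0.4, -0.2, -3.1]
grip_width: 0.175
t 6.35 pos [494.7 177.9 206.5] yaw_y 7.31 z [-0.0035 -0.001  -1.    ] F [ 0.4 -0.2 -3.1] T [-0.   -0.03  0.02] w 0.175 q [-0.75  0.15  0.35  1.8  -0.05  1.21 -0.26]
cover O mm [ -0.    2.3 113.3] tipbot [-76.    1.9 113.6] tilt -0.0036 yaw 0.32 F [ 0.4 -0.2 -3.1] T [-0.   -0.03  0.02] w 0.175 t 6.35
```

View pics/w5.png

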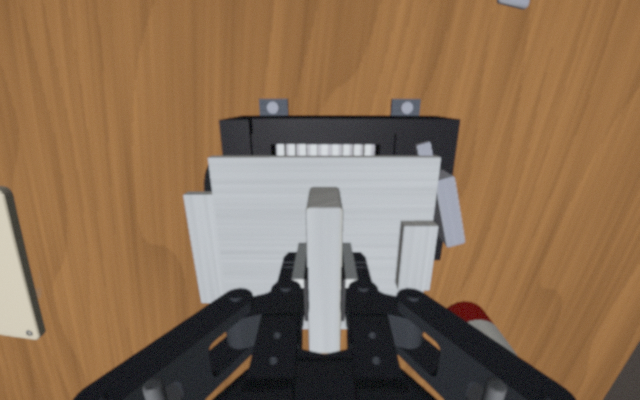

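```bash
python3 - <<'E'
from h import *
p,r=tgt(-60,25,.17); print(p); plan(p,r,4)
E
```

```text
[0.50411203 0.17676626 0.13063003]
dp mm [  8.5   2.7 -76.5] dist 77.0 rot deg [-9.91  0.09  0.05]
0 [0.006, 0.028, 0.239] [-0.055, 0.0, 0.0]
1 [0.006, 0.018, 0.24] [-0.055, 0.0, 0.0]
2 [0.005, 0.007, 0.24] [-0.055, 0.0, 0.0]
3 [0.005, -0.003, 0.241] [-0.055, 0.0, 0.0]
```

```bash
python3 -m crank '[[-1,[0.006,0.028,0.24],[-0.055,0,0]],[-1,[0.006,0.018,0.24],[-0.055,0,0]],[-1,[0.005,0.007,0.24],[-0.055,0,0]],[-1,[0.005,-0.003,0.24],[-0.055,0,0]],[-1,[0,0,0],[0,0,0]]]'; python3 - <<'E'
from h import *
o=st();cov()
t=manip.camera("wrist"); cv2.imwrite("pics/w6.png",t); s=manip.camera("scene"); cv2.imwrite("pics/s6.png",cv2.resize(s[170:300,310:440],None,fx=4.6,fy=4.6,interpolation=cv2.INTER_CUBIC))
o=st();cov()
p,r=tgt(-60,2.5,.17); plan(p,r,4)
E
```

```text
clock: 6.95
position: [0.5027, 0.1749, 0.1292]
ee_rot: [0.661, 0.746, 0.062, 0.056]
ft_force: [-1.3, -0.1, -3.3]
grip_width: 0.172
t 6.95 pos [502.7 174.9 129.2] yaw_y 6.94 z [ 0.166   0.0177 -0.986 ] F [-1.3 -0.1 -3.3] T [-0.08  0.35 -0.03] w 0.172 q [-0.77  0.13  0.34  2.    0.01  0.86 -0.33]
cover O mm [13.2 -1.7 36.5] tipbot [-61.7  -1.7  23.8] tilt 0.1677 yaw -0.05 F [-1.3 -0.1 -3.3] T [-0.08  0.35 -0.03] w 0.172 t 6.95
t 7.05 pos [504.9 176.2 132.4] yaw_y 6.93 z [ 0.1687  0.0199 -0.9855] F [-0.6 -0.  -2.9] T [-0.03  0.25  0.01] w 0.167 q [-0.77  0.13  0.34  2.    0.01  0.86 -0.33]
cover O mm [15.6 -0.7 39.7] tipbot [-59.3  -0.6  26.8] tilt 0.1707 yaw -0.06 F [-0.6 -0.  -2.9] T [-0.03  0.25  0.01] w 0.167 t 7.05
dp mm [ -0.7   0.6 -24.3] dist 24.3 rot deg [ 0.04  0.04 -0.06]
0 [0.002, -0.015, 0.075] [0.0, 0.0, -0.0]
1 [0.002, -0.015, 0.075] [0.0, 0.0, -0.0]
2 [0.002, -0.015, 0.075] [0.0, 0.0, -0.0]
3 [0.002, -0.015, 0.075] [0.0, 0.0, -0.0]
```

View pics/w6.png

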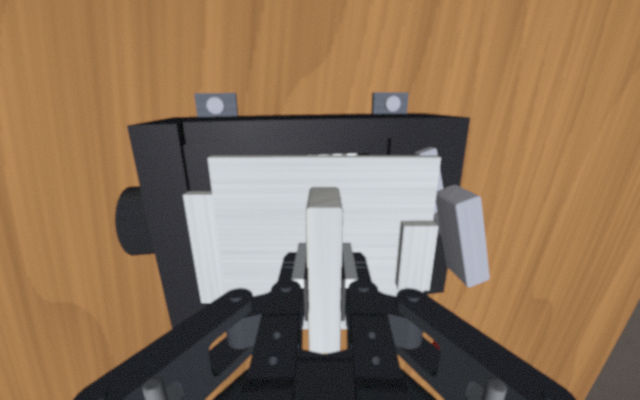

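View pics/s6.png

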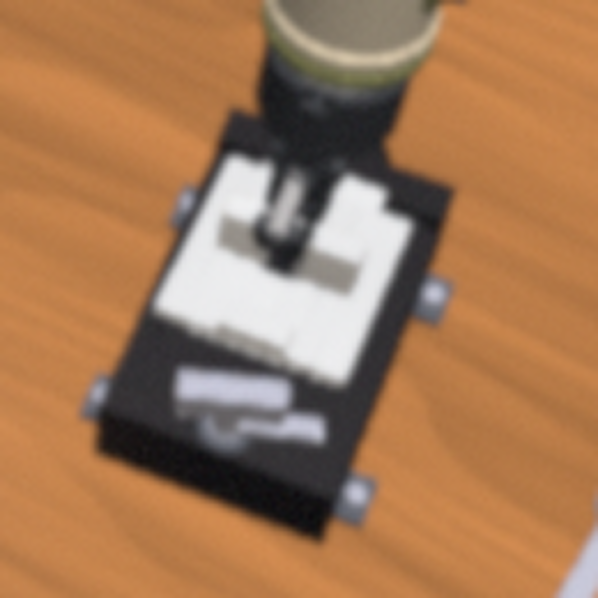

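```bash
python3 - <<'E'
from h import *
ps=[];im=[]
for i in range(4):
    o=manip.get_obs(); ps.append(np.r_[o["position"],o["ee_rot"]]); im.append(manip.camera("wrist").astype(float))
ps=np.array(ps); print((ps[:,:3]*1e3).round(1)); print(ps[:,3:].round(4))
m=ps.mean(0); np.save("w7.npy",m); im=np.mean(im,0)
cv2.imwrite("pics/w7.png",im)
b=(255*np.clip(im/120.,0,1)**.6).astype(np.uint8)
cv2.imwrite("pics/w7a.png",cv2.resize(b[105:205,125:325],None,fx=4,fy=4,interpolation=cv2.INTER_CUBIC))
cv2.imwrite("pics/w7b.png",cv2.resize(b[105:205,325:500],None,fx=4.5,fy=4.5,interpolation=cv2.INTER_CUBIC))
E
```

```text
[[504.9 176.2 132.4]
 [505.6 176.7 133.2]
 [505.9 177.  133.5]
 [506.  177.2 133.6]]
[[0.6607 0.7458 0.0636 0.0567]
 [0.6606 0.7458 0.0644 0.057 ]
 [0.6605 0.7458 0.0649 0.0572]
 [0.6604 0.7459 0.0651 0.0573]][ WARN:0@1.332] global loadsave.cpp:1063 imwrite_ Unsupported depth image for selected encoder is fallbacked to CV_8U.
```

View pics/w7a.png

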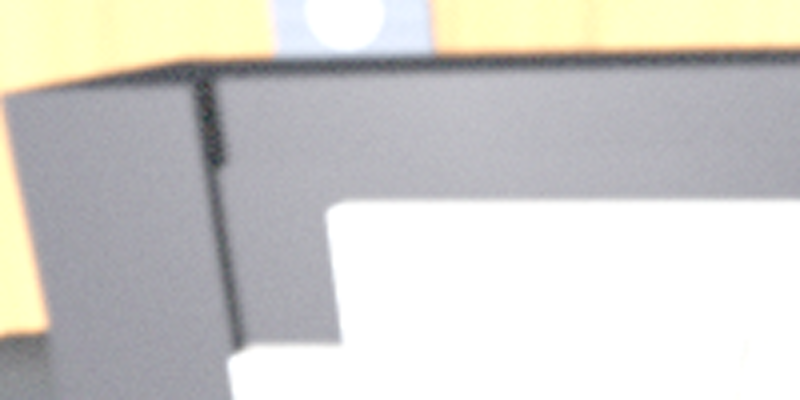

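View pics/w7b.png

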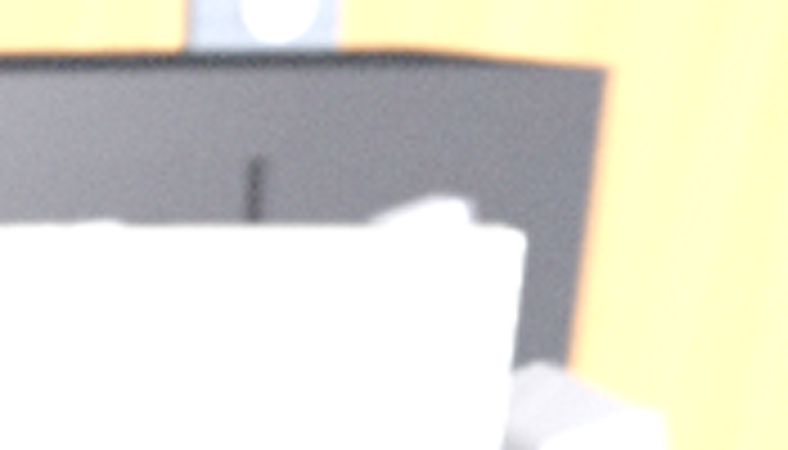

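```bash
python3 - <<'E'
from h import *
d=np.load("w7.npy"); o=dict(position=d[:3],ee_rot=d[3:])
f=lambda a,k,off: (np.array(a)+.5)/k-.5+off
P=np.array([[-89,70,78],[-64,70,78],[118,70,66],[62.5,57.5,66]])/1000.
uv=np.r_[f([[5,93],[198,80]],4,[125,105]),f([[608,67],[258,155]],4.5,[325,105])]
p,r=fit([(P,uv,"wrist",o)],[.49,.17,.122]); print(p,np.degrees(p[2]),r.round(1).tolist())
# cover points
Q=np.array([[60,55,6],[-60,55,6],[-76,35,6]])/1000.
B=np.array([[0,1,0],[1,0,0],[0,0,-1.]])
uq=np.r_[f([[526,228]],4.5,[325,105]),f([[328,203],[230,350]],4,[125,105])]
oi=dict(position=np.zeros(3),ee_rot=np.array([0,0,0,1.]))
s=least_squares(lambda x:(proj(Q@B.T+x,"wrist",oi)-uq).ravel(),[0,0,.033]); print(s.x*1e3,s.fun.round(1))
cov(); 
E
```

```text
[0.49540552 0.17521911 0.12569354] 7.201709192317079 [[-1.6, -0.7], [-1.2, 1.2], [2.0, -0.1], [2.1, 0.5]]
[ 0.77609546 -0.17615046 32.89237174] [-0.1 -0.   0.2 -0.2 -0.1  0.3]
cover O mm [16.9  0.4 40.8] tipbot [-58.    0.4  27.6] tilt 0.1737 yaw -0.02 F [ 1.2 -0.2 -4.2] T [-0.06  0.29 -0.  ] w 0.172 t 7.25
```

```bash
sed -i 's/^H=.*/H=[.495,.1755,.123]/; s/^OFF=np.array(\[0,/OFF=np.array([.0003,/' h.py; python3 - <<'E'
from h import *
cov()
p,r=tgt(-60,3,.17); plan(p,r,4)
E
```

```text
cover O mm [16.5  0.8 40.8] tipbot [-58.4   0.9  27.6] tilt 0.1737 yaw -0.08 F [ 1.2 -0.2 -4.2] T [-0.06  0.29 -0.  ] w 0.172 t 7.25
dp mm [ -1.4  -1.  -24.9] dist 24.9 rot deg [ 0.21 -0.02 -0.08]
0 [-0.003, -0.018, 0.076] [0.001, -0.0, -0.0]
1 [-0.002, -0.018, 0.076] [0.001, -0.0, -0.0]
2 [-0.002, -0.018, 0.076] [0.001, -0.0, -0.0]
3 [-0.002, -0.018, 0.076] [0.001, -0.0, -0.0]
```

```bash
python3 -m crank '[[-1,[-0.003,-0.018,0.076],[0,0,0]],[-1,[-0.003,-0.018,0.076],[0,0,0]],[-1,[-0.003,-0.018,0.076],[0,0,0]],[-1,[-0.003,-0.018,0.076],[0,0,0]],[-1,[0,0,0],[0,0,0]]]';python3 -m crank '[[-1,[0,0,0],[0,0,0]],[-1,[0,0,0],[0,0,0]],[-1,[0,0,0],[0,0,0]],[-1,[0,0,0],[0,0,0]],[-1,[0,0,0],[0,0,0]]]' >/dev/null; python3 - <<'E'
from h import *
cov()
p,r=tgt(-73,3,.17); plan(p,r,4)
E
```

```text
clock: 7.75
position: [0.5031, 0.1759, 0.1063]
ee_rot: [0.66, 0.746, 0.064, 0.057]
ft_force: [-0.4, -0.3, -3.3]
grip_width: 0.171
cover O mm [14.3  0.  15. ] tipbot [-60.6   0.1   1.9] tilt 0.173 yaw -0.04 F [-0.1  0.5 -3.6] T [0.01 0.29 0.02] w 0.174 t 8.25
dp mm [-12.2  -1.5   0.9] dist 12.3 rot deg [ 0.17 -0.01 -0.04]
0 [-0.0, -0.037, -0.009] [0.001, -0.0, -0.0]
1 [-0.0, -0.037, -0.009] [0.001, -0.0, -0.0]
2 [-0.0, -0.037, -0.009] [0.001, -0.0, -0.0]
3 [-0.0, -0.037, -0.009] [0.001, -0.0, -0.0]
```

```bash
python3 -m crank '[[-1,[0,-0.02,-0.008],[0,0,0]],[-1,[0,-0.037,-0.007],[0,0,0]],[-1,[0,-0.037,-0.007],[0,0,0]],[-1,[0,-0.037,-0.007],[0,0,0]],[-1,[0,-0.02,-0.004],[0,0,0]]]'; python3 - <<'E'
from h import *
cov()
s=manip.camera("scene"); cv2.imwrite("pics/s7.png",cv2.resize(s[170:300,310:440],None,fx=4.6,fy=4.6,interpolation=cv2.INTER_CUBIC))
s=manip.camera("wrist"); cv2.imwrite("pics/w8.png",s)
cov()
E
```

```text
clock: 8.75
position: [0.4911, 0.1747, 0.1081]
ee_rot: [0.66, 0.746, 0.065, 0.057]
ft_force: [-0.0, 0.3, -3.7]
grip_width: 0.17
cover O mm [ 1.4  0.  15.3] tipbot [-73.4   0.1   2.3] tilt 0.1727 yaw -0.04 F [-0.   0.3 -3.7] T [ 0.01  0.3  -0.01] w 0.17 t 8.75
cover O mm [ 1.6  0.1 15.4] tipbot [-73.3   0.1   2.3] tilt 0.1728 yaw -0.03 F [-0.6 -0.1 -3.3] T [-0.05  0.31  0.03] w 0.17 t 8.85
```

View pics/w8.png

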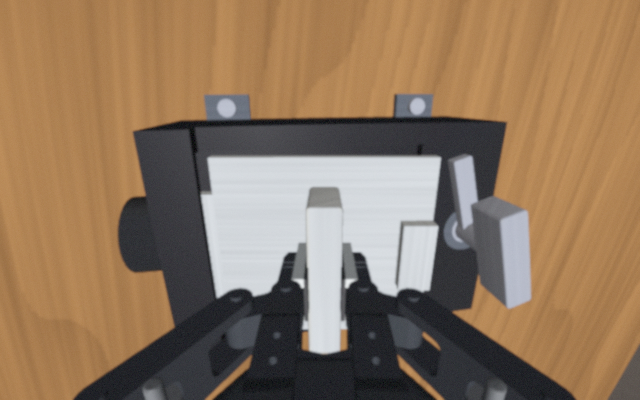

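```bash
python3 - <<'E'
from h import *
p,r=tgt(-76,2,.09); plan(p,r,4)
p2,r2=tgt(-76,1.0,.03); plan(p2,r2,4,(p,r))
E
```

```text
dp mm [ 0.8  0.  -6.2] dist 6.3 rot deg [ 4.74 -0.01 -0.03]
0 [-0.0, -0.001, 0.02] [0.026, -0.0, -0.0]
1 [-0.0, -0.0, 0.02] [0.026, -0.0, -0.0]
2 [-0.0, -0.0, 0.02] [0.026, -0.0, -0.0]
3 [-0.0, 0.0, 0.02] [0.026, -0.0, -0.0]
dp mm [ 2.2  0.3 -5.4] dist 5.9 rot deg [3.44 0.   0.  ]
0 [0.0, 0.006, 0.018] [0.019, 0.0, 0.0]
1 [0.0, 0.006, 0.018] [0.019, 0.0, 0.0]
2 [0.0, 0.006, 0.017] [0.019, 0.0, 0.0]
3 [0.0, 0.006, 0.017] [0.019, 0.0, 0.0]
```

```bash
python3 -m crank '[[-1,[0,0,0.02],[0.026,0,0]],[-1,[0,0,0.02],[0.026,0,0]],[-1,[0,0,0.02],[0.026,0,0]],[-1,[0,0,0.02],[0.026,0,0]],[-1,[0,0,0],[0,0,0]]]';python3 -m crank '[[-1,[0,0.006,0.018],[0.019,0,0]],[-1,[0,0.006,0.018],[0.019,0,0]],[-1,[0,0.006,0.017],[0.019,0,0]],[-1,[0,0.006,0.017],[0.019,0,0]],[-1,[0,0,0],[0,0,0]]]'; python3 - <<'E'
from h import *
cov()
s=manip.camera("wrist"); cv2.imwrite("pics/w9.png",s)
p,r=tgt(-76,0.,.0); plan(p,r,3)
E
```

```text
clock: 9.35
position: [0.4928, 0.1747, 0.1014]
ee_rot: [0.662, 0.748, 0.033, 0.03]
ft_force: [-0.6, -0.2, -3.7]
grip_width: 0.17
clock: 9.85
position: [0.4949, 0.1751, 0.0961]
ee_rot: [0.663, 0.749, 0.011, 0.01]
ft_force: [0.5, -0.6, -3.2]
grip_width: 0.172
cover O mm [ 0.6 -0.1  2.9] tipbot [-75.4  -0.    0.6] tilt 0.0306 yaw -0.05 F [ 0.5 -0.6 -3.2] T [-0.03  0.01  0.02] w 0.172 t 9.85
dp mm [ 0.5  0.2 -2.9] dist 3.0 rot deg [ 1.78  0.01 -0.05]
0 [0.0, 0.002, 0.012] [0.013, 0.0, -0.0]
1 [0.0, 0.002, 0.012] [0.013, 0.0, -0.0]
2 [0.0, 0.002, 0.012] [0.013, 0.0, -0.0]
```

View pics/w9.png

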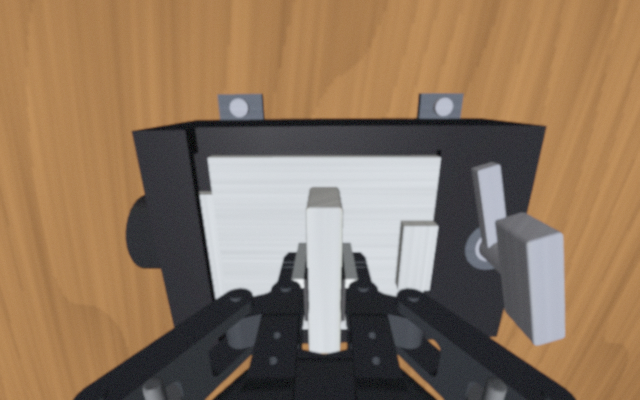

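```bash
python3 -m crank '[[-1,[0,0,0.01],[0.012,0,0]],[-1,[0,0,0.01],[0.012,0,0]],[-1,[0,0,0.01],[0.013,0,0]],[-1,[0,0,0],[0,0,0]],[-1,[0,0,0],[0,0,0]]]'; python3 - <<'E'
from h import *
cov()
s=manip.camera("wrist"); cv2.imwrite("pics/w10.png",s)
cv2.imwrite("pics/w10a.png",cv2.resize(s[110:310,130:510],None,fx=2.1,fy=2.1,interpolation=cv2.INTER_CUBIC))
E
```

```text
clock: 10.4
position: [0.4948, 0.1751, 0.0939]
ee_rot: [0.663, 0.749, 0.001, 0.001]
ft_force: [0.5, -0.3, -3.7]
grip_width: 0.173
cover O mm [-0.5 -0.1  0.7] tipbot [-76.5  -0.    0.5] tilt 0.0024 yaw -0.05 F [ 0.5 -0.3 -3.7] T [-0.    0.03 -0.05] w 0.173 t 10.4
```

View pics/w10a.png

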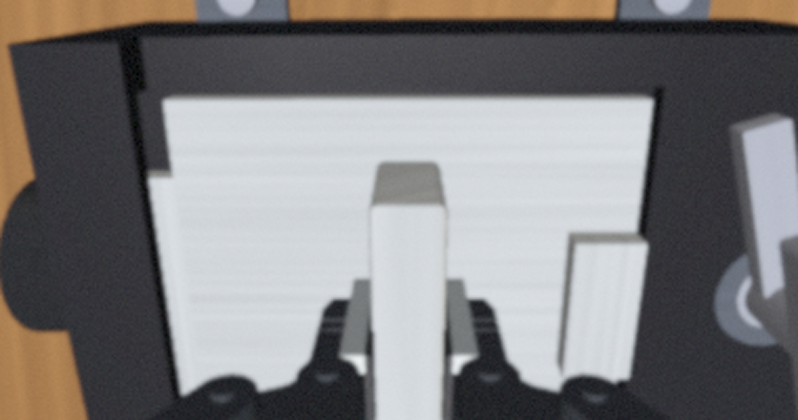

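```bash
python3 -m crank '[[-1,[0,0.002,0.006],[0,0,0]],[-1,[0,0.002,0.006],[0,0,0]],[-1,[0,0,0.006],[0,0,0]],[-1,[0,0,0],[0,0,0]],[-1,[0,0,0],[0,0,0]]]'; python3 - <<'E'
from h import *
cov()
E
```

```text
clock: 10.95
position: [0.495, 0.1752, 0.0934]
ee_rot: [0.663, 0.749, 0.001, 0.001]
ft_force: [-5.7, -1.4, 9.2]
grip_width: 0.167
cover O mm [-0.3  0.   0.2] tipbot [-76.3   0.1   0. ] tilt 0.0022 yaw -0.05 F [-5.7 -1.4  9.2] T [-0.44  1.28  0.05] w 0.167 t 10.95
```

```bash
python3 -m crank '[[-1,[0,0,-0.006],[0,0,0]],[-0.6,[0,0,0],[0,0,0]],[-0.45,[0,0,0],[0,0,0]],[-0.4,[0,0,0],[0,0,0]],[-0.4,[0,0,0],[0,0,0]]]'; python3 - <<'E'
from h import *
cov()
E
```

```text
clock: 11.45
position: [0.4952, 0.1753, 0.093]
ee_rot: [0.663, 0.749, 0.001, 0.001]
ft_force: [-0.4, -0.0, -0.2]
grip_width: 0.297
cover O mm [-0.1  0.  -0.2] tipbot [-76.1   0.1  -0.4] tilt 0.0026 yaw -0.04 F [-0.4 -0.  -0.2] T [ 0.01  0.06 -0.04] w 0.297 t 11.45
```

```bash
python3 -m crank '[[-0.4,[0,0,-0.15],[0,0,0]],[-0.4,[0,0,-0.4],[0,0,0]],[-0.4,[0,0,-0.5],[0,0,0]],[-0.4,[0,0,-0.5],[0,0,0]],[-0.4,[0,0,0],[0,0,0]]]'; python3 - <<'E'
from h import *
st()
plan([.585,.225,.25],down(.123+.32),4)
E
```

```text
clock: 11.95
position: [0.4973, 0.1759, 0.2234]
ee_rot: [0.663, 0.749, 0.005, 0.002]
ft_force: [1.4, 0.0, -0.5]
grip_width: 0.298
t 11.95 pos [497.3 175.9 223.4] yaw_y 6.97 z [ 0.0106  0.0051 -0.9999] F [ 1.4  0.  -0.5] T [ 0.   -0.03 -0.07] w 0.298 q [-0.75  0.12  0.35  1.79 -0.05  1.23 -0.26]
dp mm [87.7 49.1 26.6] dist 104.0 rot deg [  0.67  -0.11 -18.41]
0 [0.119, 0.292, -0.08] [0.004, -0.001, -0.102]
1 [0.095, 0.3, -0.08] [0.004, -0.001, -0.102]
2 [0.071, 0.306, -0.081] [0.004, -0.001, -0.102]
3 [0.046, 0.311, -0.082] [0.004, -0.001, -0.102]
```

```bash
python3 -m crank '[[-0.3,[0.12,0.29,-0.08],[0,0,-0.102]],[-0.3,[0.095,0.3,-0.08],[0,0,-0.102]],[-0.3,[0.07,0.305,-0.08],[0,0,-0.102]],[-0.3,[0.045,0.31,-0.08],[0,0,-0.102]],[-0.3,[0,0,0],[0,0,0]]]'; python3 -m crank '[[-0.3,[0,0,0],[0,0,0]],[-0.3,[0,0,0],[0,0,0]],[-0.3,[0,0,0],[0,0,0]],[-0.3,[0,0,0],[0,0,0]],[-0.3,[0,0,0],[0,0,0]]]' >/dev/null; python3 - <<'E'
from h import *
o=st(); im=manip.camera("wrist"); cv2.imwrite("pics/w11.png",im); np.save("w11.npy",np.r_[o["position"],o["ee_rot"]])
cv2.imwrite("pics/w11a.png",cv2.resize(im[100:290,180:440],None,fx=3,fy=3,interpolation=cv2.INTER_CUBIC))
E
```

```text
clock: 12.45
position: [0.584, 0.2256, 0.2434]
ee_rot: [0.533, 0.846, 0.001, 0.001]
ft_force: [0.2, -0.8, -0.2]
grip_width: 0.347
t 12.95 pos [582.1 224.  243. ] yaw_y 25.35 z [ 2.5e-03  6.0e-04 -1.0e+00] F [1.4 0.2 0.4] T [-0.02  0.02 -0.  ] w 0.352 q [-0.69  0.34  0.32  1.5  -0.11  1.32  0.08]
```

View pics/w11a.png

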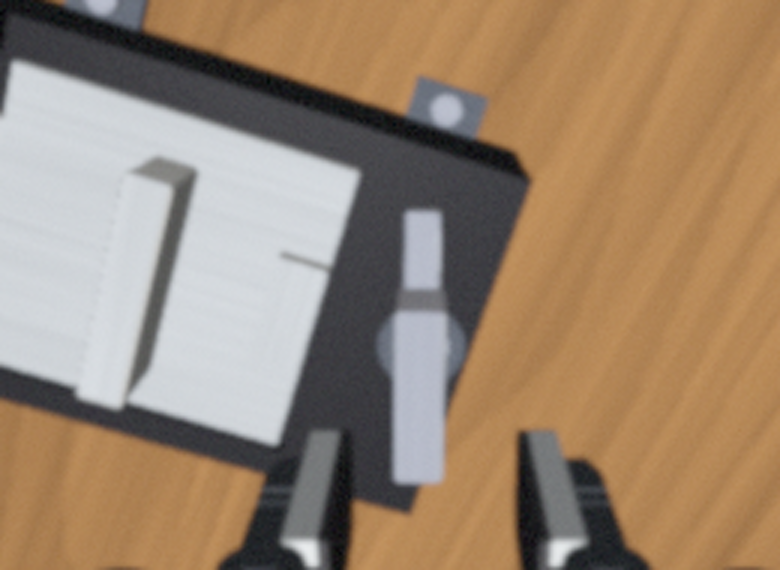

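```bash
python3 - <<'E'
from h import *
d=np.load("w11.npy"); o=dict(position=d[:3],ee_rot=d[3:])
f=lambda a,k,off: (np.array(a)+.5)/k-.5+off
uv=f([[396,310],[446,310],[443,483],[392,483],[405,211],[441,211]],3,[180,100])
P=np.array([[-8,30,113],[8,30,113],[8,-30,113],[-8,-30,113],[-6,52,75],[6,52,75]])/1e3
p,r=fit([(P,uv,"wrist",o)],[.594,.188,.44]); print(p,np.degrees(p[2]),r.round(1).tolist(), "turn",p[2]-.123)
c,s=np.cos(.123),np.sin(.123); print("nominal axis",.495+.1*c,.1755+.1*s)
# cover seat check
Q=np.array([[60,55,6],[60,-55,6]])/1e3
u=f([[360,172],[277,445]],3,[180,100]); w=atz(u,.066,"wrist",o); print(w)
print("cover far corners in seat frame",R.from_euler('z',-.123).apply(w-[.495,.1755,.06]).round(4))
plan([p[0],p[1],.135],down(p[2]),4)
E
```

```text
[0.59384472 0.18877458 0.42171534] 24.162509032748417 [[-0.5, -0.1], [0.3, 0.2], [-0.3, 0.2], [0.4, -0.1], [0.1, -0.2], [-0.0, 0.1]] turn 0.29871533816433027
nominal axis 0.5942445032135193 0.18776900900243151
[[0.54800854 0.23734902 0.066     ]
 [0.56175429 0.12772153 0.066     ]]
cover far corners in seat frame [[ 0.0602  0.0549  0.006 ]
 [ 0.0604 -0.0556  0.006 ]]
dp mm [  11.7  -35.3 -107.9] dist 114.2 rot deg [0.14 0.03 1.19]
0 [-0.115, -0.015, 0.337] [0.001, 0.0, 0.007]
1 [-0.115, -0.014, 0.337] [0.001, 0.0, 0.007]
2 [-0.115, -0.013, 0.337] [0.001, 0.0, 0.007]
3 [-0.115, -0.013, 0.337] [0.001, 0.0, 0.007]
```

```bash
python3 -m crank '[[-0.3,[-0.115,-0.015,0.335],[0,0,0.007]],[-0.3,[-0.115,-0.014,0.335],[0,0,0.007]],[-0.3,[-0.115,-0.013,0.335],[0,0,0.007]],[-0.3,[-0.115,-0.013,0.335],[0,0,0.007]],[-0.3,[0,0,0],[0,0,0]]]'; python3 -m crank '[[-0.3,[0,0,0],[0,0,0]],[-0.3,[0,0,0],[0,0,0]],[-0.3,[0,0,0],[0,0,0]],[-0.3,[0,0,0],[0,0,0]],[-0.3,[0,0,0],[0,0,0]]]' >/dev/null; python3 - <<'E'
from h import *
o=st(); im=manip.camera("wrist"); cv2.imwrite("pics/w12.png",im)
plan([.594,.1883,.105],down(.4217),3)
E
```

```text
clock: 13.5
position: [0.5924, 0.1867, 0.1321]
ee_rot: [0.545, 0.839, -0.002, -0.0]
ft_force: [-0.3, -0.2, -0.1]
grip_width: 0.354
t 14.0 pos [594.2 189.3 136.2] yaw_y 24.13 z [ 3.2e-03  9.0e-04 -1.0e+00] F [ 0.5 -0.3 -0.3] T [ 0.02 -0.03 -0.01] w 0.349 q [-0.63  0.42  0.32  1.62 -0.14  1.12  0.15]
dp mm [ -0.2  -0.8 -31. ] dist 31.0 rot deg [ 0.17  0.03 -0.04]
0 [-0.003, -0.002, 0.129] [0.001, 0.0, -0.0]
1 [-0.003, -0.002, 0.129] [0.001, 0.0, -0.0]
2 [-0.003, -0.002, 0.129] [0.001, 0.0, -0.0]
```

View pics/w12.png

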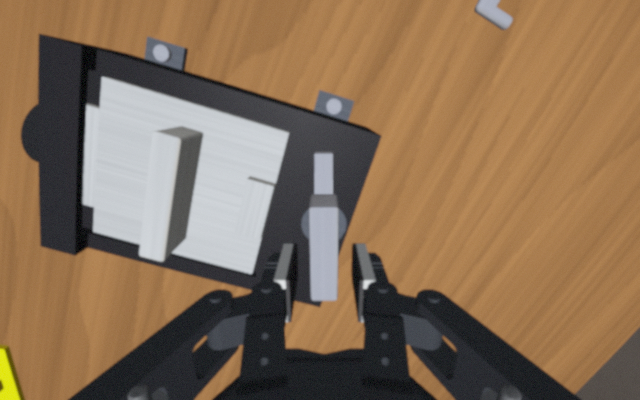

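The handle stands centred between the open fingers, at about (323,250). The cover is seated and the spanner hasn't moved. Now I'll go down and grip the handle.

```bash
python3 -m crank '[[-0.3,[-0.003,-0.002,0.13],[0,0,0]],[-0.3,[-0.003,-0.002,0.13],[0,0,0]],[-0.3,[-0.003,-0.002,0.13],[0,0,0]],[-0.3,[0,0,0],[0,0,0]],[-0.3,[0,0,0],[0,0,0]]]' 80; python3 - <<'E'
from h import *
o=st()
E
```

```text
clock: 14.55
position: [0.5938, 0.1879, 0.1038]
ee_rot: [0.544, 0.839, 0.0, 0.001]
ft_force: [-0.8, -0.5, 0.7]
grip_width: 0.352
t 14.55 pos [593.8 187.9 103.8] yaw_y 24.1 z [ 1.4e-03 -1.0e-04 -1.0e+00] F [-0.8 -0.5  0.7] T [0.02 0.04 0.04] w 0.352 q [-0.63  0.46  0.32  1.65 -0.16  1.06  0.16]
```

```bash
python3 -m crank '[[-1,[0,0,0],[0,0,0]],[-1,[0,0,0],[0,0,0]],[-1,[0,0,0],[0,0,0]],[-1,[0,0,0],[0,0,0]],[-1,[0,0,0],[0,0,0]]]';  python3 -m crank '[[-1,[0,0,-0.05],[0,0,0]],[-1,[0,0,-0.05],[0,0,0]],[-1,[0,0,-0.05],[0,0,0]],[-1,[0,0,0],[0,0,0]],[-1,[0,0,0],[0,0,0]]]'; python3 - <<'E'
from h import *
o=st()
E
```

```text
clock: 15.05
position: [0.5944, 0.1881, 0.1049]
ee_rot: [0.544, 0.839, 0.001, 0.001]
ft_force: [0.4, -0.6, 3.2]
grip_width: 0.175
clock: 15.55
position: [0.5942, 0.1881, 0.1158]
ee_rot: [0.544, 0.839, 0.001, 0.001]
ft_force: [5.9, 2.2, -9.0]
grip_width: 0.174
t 15.55 pos [594.2 188.1 115.8] yaw_y 24.11 z [ 3.e-03  2.e-04 -1.e+00] F [ 5.9  2.2 -9. ] T [ 0.29 -1.47  0.02] w 0.174 q [-0.63  0.44  0.32  1.64 -0.15  1.08  0.15]
```

```bash
python3 -m crank '[[-1,[0,0,0],[0,0,-0.1]],[-1,[0,0,0],[0,0,-0.12]],[-1,[0,0,0],[0,0,-0.12]],[-1,[0,0,0],[0,0,-0.12]],[-1,[0,0,0],[0,0,-0.12]]]'; python3 - <<'E'
from h import *
o=st()
E
```

```text
clock: 16.05
position: [0.5943, 0.1882, 0.1157]
ee_rot: [0.339, 0.941, 0.001, 0.001]
ft_force: [5.8, 1.2, -8.4]
grip_width: 0.175
t 16.05 pos [594.3 188.2 115.7] yaw_y 50.43 z [ 3.e-03  3.e-04 -1.e+00] F [ 5.8  1.2 -8.4] T [ 0.4  -1.45 -0.1 ] w 0.175 q [-0.56  0.44  0.23  1.64 -0.11  1.08  0.58]
```

```bash
python3 -m crank '[[-1,[0,0,0],[0,0,-0.13]],[-1,[0,0,0],[0,0,-0.13]],[-1,[0,0,0],[0,0,-0.13]],[-1,[0,0,0],[0,0,-0.13]],[-1,[0,0,0],[0,0,-0.13]]]'; python3 -m crank '[[-1,[0,0,0],[0,0,-0.13]],[-1,[0,0,0],[0,0,-0.13]],[-1,[0,0,0],[0,0,-0.05]],[-1,[0,0,0],[0,0,0]],[-1,[0,0,0],[0,0,0]]]'; python3 - <<'E'
from h import *
o=st()
im=manip.camera("wrist"); cv2.imwrite("pics/w13.png",im)
E
```

```text
clock: 16.55
position: [0.5943, 0.1882, 0.1157]
ee_rot: [0.09, 0.996, 0.0, 0.001]
ft_force: [7.1, 1.7, -8.8]
grip_width: 0.171
clock: 17.05
position: [0.5943, 0.1882, 0.1156]
ee_rot: [-0.03, 1.0, 0.0, 0.001]
ft_force: [6.1, 1.5, -8.7]
grip_width: 0.17
t 17.05 pos [594.3 188.2 115.6] yaw_y 93.41 z [ 2.9e-03  5.0e-04 -1.0e+00] F [ 6.1  1.5 -8.7] T [ 0.49 -1.43  0.06] w 0.17 q [-0.46  0.43  0.1   1.63 -0.05  1.08  1.28]
```

View pics/w13.png

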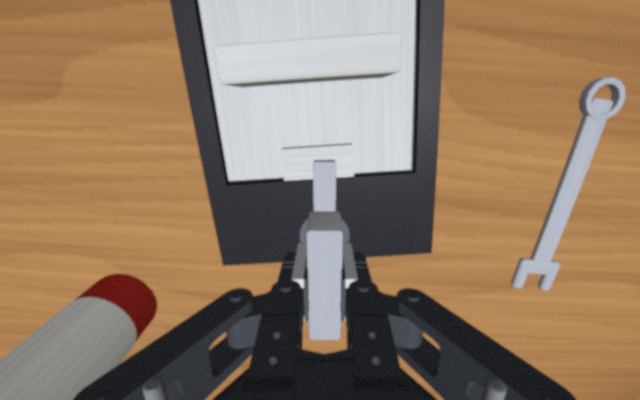

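The nose at (323,175) lies over the middle of the pad, at about 1.51 rad. Now I'll lower it onto the pad.

```bash
python3 -m crank '[[-1,[0,0,0.015],[0,0,-0.04]],[-1,[0,0,0.02],[0,0,0]],[-1,[0,0,0.015],[0,0,0]],[-1,[0,0,0],[0,0,0]],[-1,[0,0,0],[0,0,0]]]'; python3 - <<'E'
from h import *
o=st()
E
```

```text
clock: 17.6
position: [0.5943, 0.1882, 0.1121]
ee_rot: [-0.045, 0.999, 0.0, 0.002]
ft_force: [5.5, 1.9, -5.5]
grip_width: 0.174
t 17.6 pos [594.3 188.2 112.1] yaw_y 95.21 z [ 3.1e-03  5.0e-04 -1.0e+00] F [ 5.5  1.9 -5.5] T [ 0.34 -1.17  0.02] w 0.174 q [-0.46  0.43  0.09  1.63 -0.04  1.07  1.31]
```

```bash
python3 -m crank '[[-1,[0,0,0.01],[0,0,0]],[-1,[0,0,0.005],[0,0,0]],[-1,[0,0,0],[0,0,0]],[-1,[0,0,0],[0,0,0]],[-1,[0,0,0],[0,0,0]]]'; python3 - <<'E'
from h import *
o=st()
E
```

```text
clock: 18.1
position: [0.5945, 0.1882, 0.1118]
ee_rot: [-0.045, 0.999, 0.0, 0.002]
ft_force: [3.5, 1.7, 4.5]
grip_width: 0.174
t 18.1 pos [594.5 188.2 111.8] yaw_y 95.2 z [ 3.7e-03  8.0e-04 -1.0e+00] F [3.5 1.7 4.5] T [ 0.2  -0.65  0.04] w 0.174 q [-0.45  0.44  0.09  1.63 -0.04  1.07  1.31]
```

The nose is on the pad: force now pushes up and lift is about 7 mm. Next I'll release and retreat straight up.

```bash
python3 -m crank '[[-0.6,[0,0,0],[0,0,0]],[-0.4,[0,0,0],[0,0,0]],[-0.3,[0,0,0],[0,0,0]],[-0.3,[0,0,0],[0,0,0]],[-0.3,[0,0,0],[0,0,0]]]'; python3 -m crank '[[-0.3,[0,0,-0.1],[0,0,0]],[-0.3,[0,0,-0.3],[0,0,0]],[-0.3,[0,0,-0.5],[0,0,0]],[-0.3,[0,0,-0.5],[0,0,0]],[-0.3,[0,0,0],[0,0,0]]]'; python3 -m crank '[[-0.3,[0,0,0],[0,0,0]],[-0.3,[0,0,0],[0,0,0]],[-0.3,[0,0,0],[0,0,0]],[-0.3,[0,0,0],[0,0,0]],[-0.3,[0,0,0],[0,0,0]]]' >/dev/null
python3 - <<'E'
from h import *
o=st()
im=manip.camera("wrist"); cv2.imwrite("pics/w14.png",im); np.save("w14.npy",np.r_[o["position"],o["ee_rot"]])
t=manip.camera("top"); cv2.imwrite("pics/t14.png",t)
s=manip.camera("scene"); cv2.imwrite("pics/s14.png",s)
E
```

```text
clock: 18.6
position: [0.5937, 0.188, 0.1109]
ee_rot: [-0.045, 0.999, 0.0, 0.001]
ft_force: [-0.3, -1.4, 0.4]
grip_width: 0.345
clock: 19.1
position: [0.5962, 0.1888, 0.2303]
ee_rot: [-0.045, 0.999, 0.002, 0.006]
ft_force: [1.4, -0.1, -0.1]
grip_width: 0.349
t 19.6 pos [593.5 188.  222.5] yaw_y 95.21 z [ 1.4e-03 -1.0e-04 -1.0e+00] F [ 0.4 -0.4 -0.4] T [ 0.04 -0.01  0.07] w 0.351 q [-0.46  0.34  0.1   1.52 -0.04  1.28  1.31]
```

View pics/w14.png

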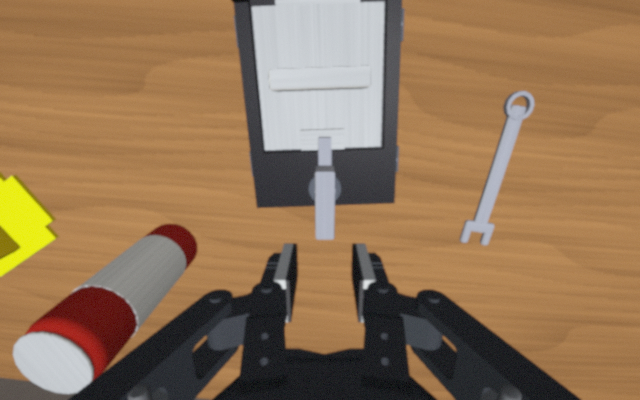

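View pics/s14.png

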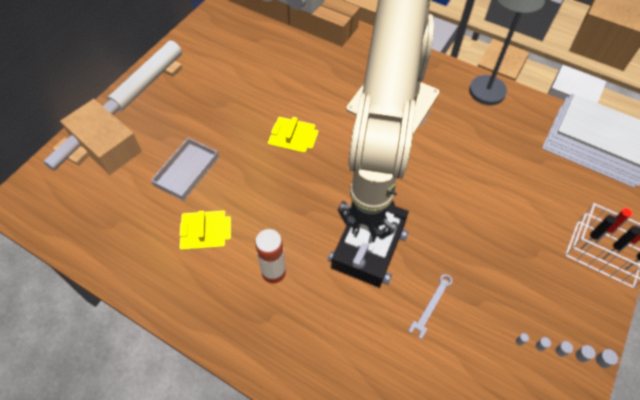

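The clamp lies along the cover's centre line with the nose on the pad at wrist (323,150), and the can, spanner and tray look unmoved. I'll check the numbers before handing in.

```bash
python3 - <<'E'
from h import *
im=cv2.imread("pics/w14.png"); cv2.imwrite("pics/w14a.png",cv2.resize(im[0:250,220:420],None,fx=2.4,fy=2.4,interpolation=cv2.INTER_CUBIC))
d=np.load("w14.npy"); o=dict(position=d[:3],ee_rot=d[3:])
c=np.array([[60,55,66],[60,-55,66],[8,40,100],[8,-40,100],[60,20,74],[60,-20,74]])/1e3
print("expected cover pts in crop",((proj(T2(H,c),"wrist",o)-[220,0])*2.4).round(0).tolist())
for lift in (0,7,14):
    P=np.array([[-8,30,113+lift],[8,30,113+lift],[8,-30,113+lift],[-8,-30,113+lift]])/1e3
    print(lift,((proj(T2([.594,.1883,H[2]+1.54],P),"wrist",o)-[220,0])*2.4).round(0).tolist())
E
```

```text
expected cover pts in crop [[386.0, 351.0], [108.0, 360.0], [364.0, 209.0], [119.0, 217.0], [299.0, 357.0], [195.0, 360.0]]
0 [[228.0, 407.0], [275.0, 407.0], [274.0, 568.0], [230.0, 568.0]]
7 [[227.0, 412.0], [276.0, 411.0], [274.0, 577.0], [229.0, 577.0]]
14 [[227.0, 417.0], [277.0, 417.0], [275.0, 586.0], [229.0, 586.0]]
```

View pics/w14a.png

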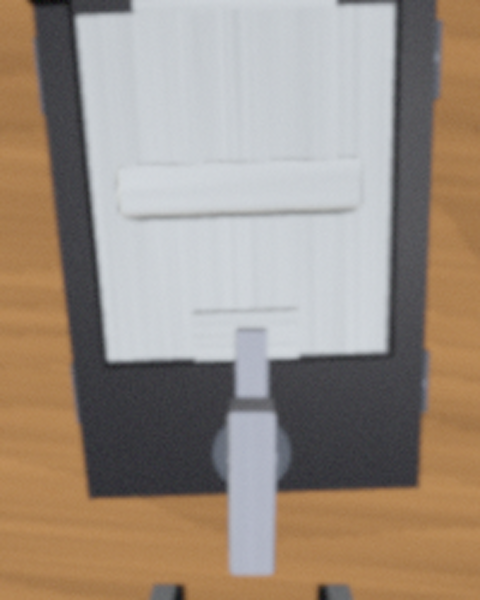

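The cover corners are within 2 px of the seated model. The handle ends at rows 411 and 576, which match a lift of 7 mm (rows 412 and 577) at 1.54 rad. Handing in.

```bash
python3 -c "
from workcell import manip
print(manip.hand_in())"
```

```text
the job is handed in; nothing more can be done
None
```

I put the cover back on the housing, locked the clamp over it, and handed the job in at about 19.8 s. No verdict was reported, so the figures below are from my own checks.

**Cover:** I gripped it by its rib and held it tilted at about 0.17 rad while the tongue slid under the lip. I then lowered it under grip until it lay flat, reading about 9 N of contact before I released it. After release, its far corners measured within 0.6 mm of the seated position. In the final wrist picture they matched the seated model to about 2 px.

**Clamp:** I pulled it up about 11 mm, turned it from 0.30 to about 1.54 rad, and let it down on the pad. The final picture matched a lift of 7 mm, with the nose on the middle of the pad.

**Bystanders:** The can, spanner and tray look unmoved in the scene picture, and the hand was clear of everything, about 11 cm above the handle's grip height.

**What disagreed:**
- The first housing fit from the top camera was about 3 mm and 1° off the wrist-camera fits. I went by the wrist fits, and the insertion showed no side contact.
- With the clamp gripped, there was a steady sideways force of 6–7 N, probably because the grip was not exactly on the clamp's axis. It disappeared when I released.

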